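Stow the hand-exercise balls and latch their case

ROBOT

A 6-joint arm with a two-finger parallel gripper is mounted at the origin on the work surface. World frame = base frame: x ahead of the robot, y to its left, z up, the work surface at z = 0. Lengths are in m, angles in rad, forces in N, time in s.
With the tool pointing down it reaches from about 0.35 to 0.85 m from the base axis. Payload 8.1 kg.
Tool frame: the origin (TCP) lies at the very end of the fingers, on their centre line; the grasp point (between the pads) lies 19 mm behind it (robot.pinch_z is the distance from the TCP to the grasp point, in m); x points along the fingers, z is the direction in which the jaws open and shut, and the axes are right-handed (so a half turn about x gives the same grasp; the last joint's range is limited). The gripper opens to 93 mm and grips with 3 to 60 N. Pads are 15 mm wide; open, the fingers measure 128 mm over their backs; the gripper's body (75 mm by 188 mm) begins 65 mm behind the grasp point.
Start: joints at [1.147, 0.13, 1.488, -0, 1.523, -0.085], TCP at [0.199, 0.566, 0.219] pointing down, gripper open.
Joint ranges: [-2.96, 2.96], [-0.89, 2.26], [0.02, 2.5], [-1.34, 4.48], [0, 2.73], [-2.66, 2.66]. Speed limits (rad/s): [2.39, 2.39, 2.79, 3.14, 3.14, 3.14].

INTERFACE

Orientations are given as a rotation vector (axis times angle).
In Python, from plant import robot, optics, ticket gives the robot as it stands.
- The arm moves only by the tool jog_arm, never from a script. Its argument "targets" is a list of rows, each a list of 7 numbers: the shift along the tool's x, y, z in cm, then the turn, a rotation vector about the tool's x, y, z in degrees, then the closure, from 0 (fully open) to 1 (shut). In form: [[dx, dy, dz, ax, ay, az, grip], ...]. A call has 1 to 5 rows; each row is the pose to reach, as a shift and turn from the pose measured when the call began, along the tool's axes at that moment; what a row does not reach only later rows make up. A row lasts 1/8 s, in which the tool goes at most 62.5 mm and 10.7 degrees, less where a joint would pass 70% of its speed; a pose out of reach is approached as far as the arm can. A call with a gripper value outside its range is refused whole. The fingers move at their own pace and stop on an object; "squeeze" is the grip in N (left out, the last holds). Time passes only in rows, so rows that repeat a pose let the fingers close. It gives the time, the measured TCP pose, the force and the opening at its end, in the units of the state.
- robot.read_state(): the state, without advancing time (a new reading comes with each control period).
- optics.read_camera(name): name is "scene" or "top"; returns a dict with "frame" (400x640x3 uint8, red, green, blue), "vertical_fov" (degrees; the focal length in pixels is half the picture's height over the tangent of half this angle, whatever the lens; pixels are square), "cx", "cy" (the principal point, pixels), "R" (3x3) and "t" (3): a world point X has camera coordinates R X + t. Camera axes: x right, y down, z forward; pixel columns grow to the right and rows downward; lengths in m; the calibration is good to about 2 mm. A picture is of the moment at which its call begins. There is no depth.
- ticket.close_job(): hands the job in, once; it reports no verdict.
The state is a dict: "t": time; "q": joint angles; "dq": joint speeds; "joint_torque": joint torques, N m; "tool_pos": TCP position; "orientation": TCP orientation; "force": force on the tool from outside, world axes, zero at the start; "wrist_torque": the same for the moment, N m; "opening": finger opening in m.
Only numpy, scipy, OpenCV 4.12 (cv2) and the standard library are available. Lean on these libraries where they do the work, as an engineer would, in place of code of your own. Each camera call takes 0.05 s, during which the arm holds its last target.

TASK

The morning exercises are over: put every hand-exercise ball that is lying out on the mat into the case, each settled in a dimple of its own, and then lower the clear lid. Only then swing the wire loop of the latch up over the lip of the keeper on the lid, and press the red lever all the way down so that the lid is pulled tight and stays so; leave the medicine things and the rest of the table as they are.

Things in the scene. Friction and masses are not known exactly. Their poses are not given: they have to be found in the camera images.
- case: Low teal case, 100 (x) by 330 (y) by 80 mm, fixed. Origin: centre of its underside; +x is its hinge side, -x its latch side, z up. Its top is a flat grey board (no walls, two 4 mm rubber bumpers at the -x corners) with 5 round dimples, 47 mm wide, 16 deep, at x = -6, y = -124, -62, 0, 62, 124 mm. A ball settled in one has its centre 94 mm above the underside (107.5 on the flat).
- lid (a joint): Angle of the lid, rad: 0 shut, grows as it opens, 1.6 to 1.8 at the start (upright behind the dimples). A clear open-bottomed box, 100 by 330 by 50 mm high, walls 4 mm. Stiff hinge: it stays at any angle (1 to 3 N at its edge move it), so push it all the way down. Unlatched it springs up on the bumpers to about 0.04; the closed latch pulls it to about 0.013.
- lid_hinge (a point): Middle of the lid's hinge line, which runs along the case's y axis, at x = 50, z = 80 mm of the case.
- lid_edge (a point): Middle of the lid's outer free edge, where its top face meets its front wall: 100 mm along the lid from the hinge and 50 mm out from the rim plane. Axes turn with the lid and equal the case's when it is shut (z: out of the top face).
- keeper (a point): Steel ledge, 32 mm wide, 26 mm out from the middle of the lid's front wall, with a lip 7 mm high at its end (up when the lid is shut); its sides can be pinched to swing the lid. The point is where the middle of the latch's bar lies when hooked: 4 mm above the ledge, 4 mm behind the lip, 18 mm from the wall; lid shut: 111 mm above the table. Axes turn with the lid: x to the hinge, z up when shut.
- lever (a joint): Angle of the red latch lever, rad: 0 fully pressed down (handle slants outward, 52 degrees below level), grows as it is raised; 1.46 to 1.58 at the start (32 to 39 degrees above level). It stays where left (1 N at the tip moves it). With the bar hooked, pressing takes a few newtons, and below about 0.2 it is past dead centre and stays down.
- lever_pivot (a point): Middle of the lever's pivot, axis along the case's y: at x = -76, z = 66 mm of the case (26 mm out from its -x side).
- lever_tip (a point): On the handle's middle line, 58 mm from the pivot. Handle: flat red bar, 62 mm long, 24 wide (34 at its end), 6 to 8 thick. A vertical push on its upper face some 30 mm out from the pivot (level, away from the case) takes it all the way; this point sinks from about 33 mm above the pivot to 46 mm below it.
- bail (a joint): Angle of the latch's wire loop relative to the lever, rad: 0 when all is latched, grows as it swings outward, away from the case; 1.84 to 1.94 at the start (stop at 1.95). It swings freely (30 g): left alone it falls outward, or, once past upright, inward on to the lid.
- bail_bar (a point): Middle of the loop's cross bar (8 mm wire, 54 mm wide, along the case's y), 71 mm from the loop's pivot, which with the lever raised lies about 24 mm farther out than the lever's pivot and level with it. The loop starts leaning outward 8 to 23 degrees from upright. Lever up, the bar swings over the handle's tip, some 5 mm over the keeper's lip, and rests behind the lip.
- ball1_center (a point): Centre of the red hand-exercise ball: soft-skinned, smooth, 55 mm across, about 60 g; rolls when knocked. It lies on the mat, or is absent (None) in this run.
- ball2_center (a point): Centre of the blue hand-exercise ball: soft-skinned, smooth, 55 mm across, about 60 g; rolls when knocked. It lies on the mat, or is absent (None) in this run.
- ball3_center (a point): Centre of the yellow hand-exercise ball: soft-skinned, smooth, 55 mm across, about 60 g; rolls when knocked. It lies on the mat, or is absent (None) in this run.
- ball4_center (a point): Centre of the green hand-exercise ball: soft-skinned, smooth, 55 mm across, about 60 g; rolls when knocked. It lies on the mat, or is absent (None) in this run.
- ball5_center (a point): Centre of the white hand-exercise ball: soft-skinned, smooth, 55 mm across, about 60 g; rolls when knocked. It lies on the mat, or is absent (None) in this run.
- mat: Flat grey-green mat with a raised black rim, fixed, on which the balls lie: 250 (x) by 345 (y) mm, rim 8 mm wide and 14 mm high. Origin: centre of its underside.
- trivet: Square bamboo trivet board, 220 by 220 by 12 mm, fixed; carries the medicine things. Origin: centre of its underside.
- cup: Matte black ceramic cup, 72 mm wide, 75 mm high, on the trivet; leave alone. Origin: centre of its foot.
- jar: Short glass jar, 68 mm wide, 60 mm high, on the trivet; leave alone. Origin: centre of its underside.
- dosing_cup: White dosing cup, 38 mm wide, 34 mm high, standing in the jar; leave alone. Origin: centre of its underside.
- organizer: Clear weekly pill organizer with seven snap lids, 160 by 36 by 31 mm, on the trivet; leave alone. Origin: centre of its underside.
- splitter: Stainless steel pill splitter, 85 by 40 by 25 mm, on the trivet; leave alone. Origin: centre of its underside.
- canister: Squat copper tea canister with a wooden cap, 60 mm wide, 70 mm high, standing among the balls; leave alone. Origin: centre of its underside.
- glasses_case: Dark red glasses case, 60 (x) by 160 (y) by 32 mm, lying behind the balls; leave alone. Origin: centre of its underside.
Things that resemble listed ones, but are neither listed nor needed, are in the scene too. Of the things that look like the part that bears ball1_center, the smallest one is meant.

How it is judged:
On the way, in this order (a step that is already met when the one before it is completed fails the run):
1. every ball present lies settled in a dimple of the case (z of ball1_center in the frame of case between 0.086 and 0.0985 m and x of ball1_center in the frame of case between -0.026 and 0.014 m and y of ball1_center in the frame of case between -0.145 and 0.145 m and z of ball2_center in the frame of case between 0.086 and 0.0985 m and x of ball2_center in the frame of case between -0.026 and 0.014 m and y of ball2_center in the frame of case between -0.145 and 0.145 m and z of ball3_center in the frame of case between 0.086 and 0.0985 m and x of ball3_center in the frame of case between -0.026 and 0.014 m and y of ball3_center in the frame of case between -0.145 and 0.145 m and z of ball4_center in the frame of case between 0.086 and 0.0985 m and x of ball4_center in the frame of case between -0.026 and 0.014 m and y of ball4_center in the frame of case between -0.145 and 0.145 m and z of ball5_center in the frame of case between 0.086 and 0.0985 m and x of ball5_center in the frame of case between -0.026 and 0.014 m and y of ball5_center in the frame of case between -0.145 and 0.145 m), for 0.2 s.
2. the lid is lowered on to its bumpers (value of joint lid below 0.06 rad), for 0.2 s.
3. the bar of the wire loop lies behind the lip of the keeper (x of bail_bar in the frame of keeper between -0.006 and 0.02 m and z of bail_bar in the frame of keeper between -0.006 and 0.012 m and value of joint lid below 0.06 rad), for 0.2 s.
At the end, for the whole second after the job is handed in: Every ball present rests in a dimple (centre under 98.5 mm above the case's underside: 94 is settled, 107.5 on the flat), the latch bar lies within 6 mm of its seat on the keeper, the lever is within 0.12 rad of fully down, the lid is pulled tight (below 0.022 rad) (all of step 1 and value of joint lid below 0.022 rad and value of joint lever below 0.12 rad and x of bail_bar in the frame of keeper between -0.006 and 0.006 m and z of bail_bar in the frame of keeper between -0.005 and 0.005 m and linear speed of each of ball1, ball2, ball3, ball4, ball5 below 0.03 m/s); the robot touches nothing.
It fails at once if a bystander (cup, jar, dosing cup, organizer, splitter, canister or glasses case) is moved more than 30 mm (distance of any of cup, jar, dosing_cup, organizer, splitter, canister, glasses_case from where it was at the start of the episode above 0.03 m).
It fails at once if the cup, jar or canister is tipped over (angle between any of cup, jar, canister's own z axis and vertical above 0.7 rad).
Of ball1, ball2, ball3, ball4, ball5 only 3 to 5 are there at a start; the rules pass over those that are not, and their reading is None.
At some moment in a run one of ball1, ball2, ball3, ball4, ball5 may be knocked a few centimetres aside while the robot is not near it.
It also fails if it takes over 210 s, if anything falls off the work surface, if the arm or the gripper's body presses on something with over 40 N, if the wrist force passes 120 N, or if a joint passes its speed limit or range.

## Working session

There is one attempt and no reset: what is moved stays moved. The work goes in short steps, Python scripts to look and compute and a tool call to move; the robot and the scene stay as the last step left them, time stands still between calls to the robot, and variables do not carry over. Pictures are saved under pics/ and viewed, and the job is handed in when it is done.

Besides the shell and the picture viewer there is one more tool, called after "Request:" as name(argument=value, ...), one argument or row to a line, values as JSON. jog_arm: Moves the arm, as the interface text tells. Its arguments: {"type":"object","properties":{"targets":{"type":"array"},"squeeze":{"type":"number"}},"required":["targets"]}

```bash
ls; mkdir -p pics; cat > h.py <<'E'
import numpy as np, cv2
from plant import robot, optics, ticket
from scipy.spatial.transform import Rotation as Ro
def cam(n):
    c=optics.read_camera(n); c['f']=c['frame'].shape[0]/2/np.tan(np.radians(c['vertical_fov'])/2); c['R']=np.array(c['R']);c['t']=np.array(c['t']); return c
def save(c,fn,box=None,s=1):
    im=c['frame'][:,:,::-1]
    if box: im=im[box[1]:box[3],box[0]:box[2]]
    cv2.imwrite('pics/'+fn,cv2.resize(im,None,fx=s,fy=s,interpolation=cv2.INTER_CUBIC))
def ray(c,u,v):
    d=c['R'].T@np.array([(u-c['cx'])/c['f'],(v-c['cy'])/c['f'],1]); return -c['R'].T@c['t'],d/np.linalg.norm(d)
def onz(c,u,v,z):
    o,d=ray(c,u,v); return o+d*(z-o[2])/d[2]
def proj(c,X):
    p=c['R']@np.array(X)+c['t']; return p[:2]/p[2]*c['f']+[c['cx'],c['cy']]
def two(c1,p1,c2,p2):
    o1,d1=ray(c1,*p1);o2,d2=ray(c2,*p2)
    A=np.stack([d1,-d2],1);s=np.linalg.lstsq(A,o2-o1,rcond=None)[0]
    a,b=o1+d1*s[0],o2+d2*s[1]; return (a+b)/2,np.linalg.norm(a-b)
def tool(): 
    s=robot.read_state(); return np.array(s['tool_pos']),Ro.from_rotvec(s['orientation'])
def shift(X,rv=None):
    p,R=tool(); return np.round(R.inv().apply(np.array(X)-p)*100,2)
E
python3 - <<'E'
from h import *
s=robot.read_state(); print(s, robot.pinch_z); p,R=tool(); print(R.as_matrix().round(3))
for n in('scene','top'):
    c=cam(n); save(c,n+'0.png'); print(n,c['f'],c['cx'],c['cy'],(-c['R'].T@c['t']).round(3),c['R'].round(2).tolist())
E
```

```text
pics
{'t': 0.0, 'q': array([ 1.14660356e+00,  1.31136827e-01,  1.48926153e+00,  2.37605602e-05,
        1.52300185e+00, -8.54290701e-02]), 'dq': array([-0.00207818,  0.00012293,  0.00053402, -0.00068227,  0.00080012,
        0.00091084]), 'joint_torque': array([ 1.13294365e-03, -5.59808886e+01, -4.91770577e+01,  7.70219578e-02,
        3.50658351e-02, -1.61876078e-04]), 'tool_pos': array([0.1991476 , 0.56539047, 0.21761174]), 'orientation': array([-0.95708852,  1.35224443,  0.95560841]), 'force': array([-0.81241532, -0.41885076, -0.19764019]), 'wrist_torque': array([-0.03371822, -0.01858852,  0.00956132]), 'opening': 0.09269599859319963} 0.0188
[[-0.001 -0.943  0.332]
 [-0.002  0.332  0.943]
 [-1.     0.    -0.002]]
scene 437.5921960193007 321.90888502053264 204.2495345885095 [ 1.346 -0.466  1.177] [[0.52, 0.85, 0.01], [0.64, -0.38, -0.67], [-0.57, 0.35, -0.74]]
top 431.43174947273474 324.86390998016043 209.81928958490454 [0.391 0.045 1.448] [[0.01, -1.0, 0.0], [-0.99, -0.01, -0.12], [0.12, -0.0, -0.99]]
```

View pics/scene0.png

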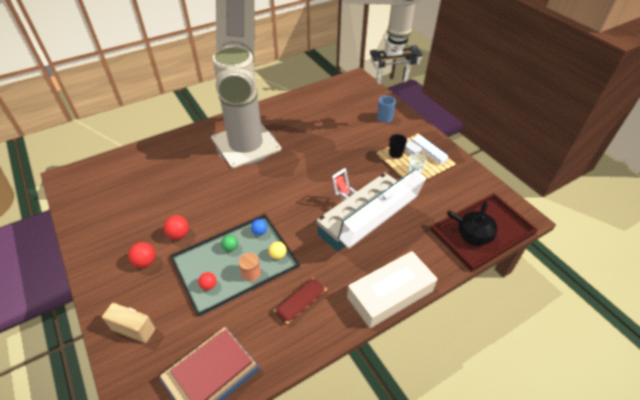

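View pics/top0.png

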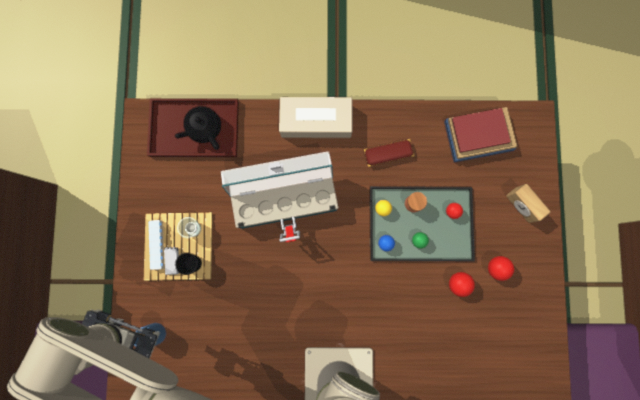

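Scene and top views: the mat (top, about 370–473, 187–261) holds yellow (384,208), blue (387,243), green (420,240) and red (455,211), plus the copper canister (417,201). Two bigger red balls lie off the mat and are decoys. The case is at about (285,205) with its lid open, and the latch is at (289,230). I'll zoom in next.

```bash
python3 - <<'E'
from h import *
c=cam('top'); s=cam('scene')
save(c,'top_case.png',(210,145,350,250),5); save(s,'scene_case.png',(300,155,440,255),5)
def mask(im,n):
    h=cv2.cvtColor(im,cv2.COLOR_RGB2HSV)
    r={'red':[(0,8),(172,180)],'blue':[(105,125)],'yellow':[(25,33)],'green':[(50,75)]}[n]
    return sum(((h[...,0]>=a)&(h[...,0]<=b)&(h[...,1]>140)&(h[...,2]>70)).astype(np.uint8) for a,b in r)
for n in('red','blue','yellow','green'):
    P={}
    for k,q in(('top',c),('scene',s)):
        m=mask(q['frame'],n); N,l,st,ce=cv2.connectedComponentsWithStats(m)
        for i in range(1,N):
            if 40<st[i,4]<1500:
                (u,v),r=cv2.minEnclosingCircle(np.argwhere(l==i)[:,::-1].astype(np.float32))
                print(n,k,st[i,4],ce[i].round(1),(round(u,1),round(v,1),round(r,1)),onz(q,*ce[i],.0305).round(4))
E
```

```text
red top 514 [228.2 118.6] (224.7, 126.9, 29.6) [0.8647 0.3737 0.0305]
red top 178 [181.6 113.6] (184.3, 115.7, 15.9) [0.881  0.5323 0.0305]
red top 361 [194.7 149. ] (199.5, 147.5, 26.3) [0.7584 0.4826 0.0305]
red top 776 [388.5 152.2] (388.6, 153.0, 23.8) [ 0.7517 -0.1683  0.0305]
red top 209 [454.  210.4] (454.1, 210.5, 8.3) [ 0.5563 -0.3831  0.0305]
red top 76 [289.1 231.3] (288.5, 231.3, 5.9) [0.4838 0.1613 0.0305]
red top 571 [500.7 268.1] (500.6, 267.8, 14.0) [ 0.3681 -0.5298  0.0305]
red top 565 [461.4 284. ] (461.5, 283.8, 13.8) [ 0.3161 -0.4004  0.0305]
red scene 588 [175.7 227. ] (175.7, 227.1, 14.0) [ 0.3054 -0.3933  0.0305]
red scene 666 [141.5 254.3] (141.5, 254.0, 15.0) [ 0.358  -0.523   0.0305]
red scene 233 [207.  280.8] (207.0, 280.8, 8.7) [ 0.5578 -0.3818  0.0305]
red scene 1009 [299.9 299.6] (300.0, 300.1, 27.0) [ 0.7596 -0.1721  0.0305]
blue top 197 [386.2 242.7] (386.5, 242.5, 7.9) [ 0.4482 -0.1578  0.0305]
blue scene 190 [258.6 226.4] (258.4, 226.5, 7.9) [ 0.4466 -0.1544  0.0305]
yellow top 151 [382.3 206.7] (382.0, 206.5, 7.2) [ 0.5669 -0.1459  0.0305]
green top 178 [420.  239.9] (419.9, 239.9, 7.4) [ 0.4581 -0.2685  0.0305]
```

View pics/top_case.png

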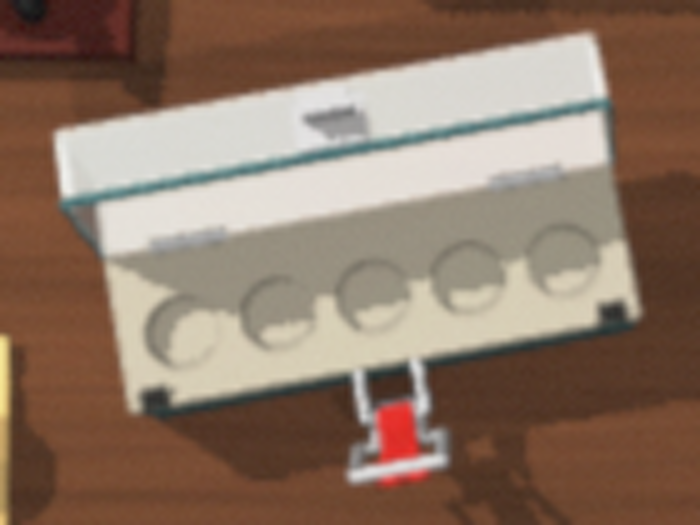

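View pics/scene_case.png

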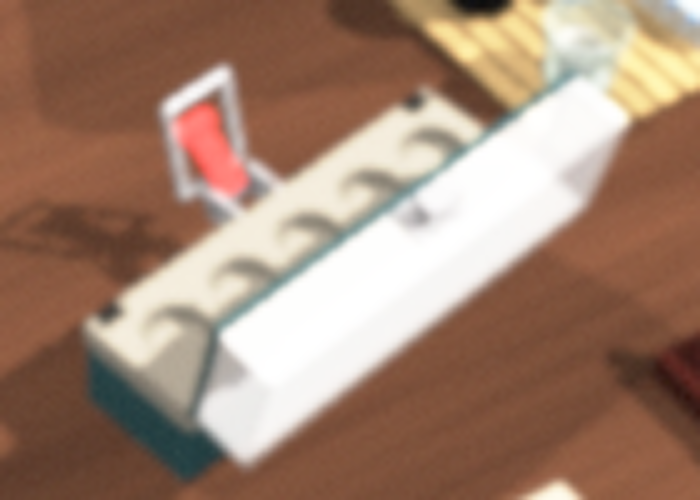

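The top crop shows five empty dimples, the bumper corners at roughly (155,400) and (612,312), and the latch with its lever up at (400,440). White is absent, so there are four balls. Next I'll work out the case pose and refine the ball positions.

```bash
cat >> h.py <<'E'
HS={'red':[(0,9),(170,180)],'blue':[(100,128)],'yellow':[(22,36)],'green':[(48,80)]}
def balls(c,names=('red','blue','yellow','green'),lo=60,hi=420,smin=110):
    h=cv2.cvtColor(c['frame'],cv2.COLOR_RGB2HSV); out={}
    for n in names:
        m=sum(((h[...,0]>=a)&(h[...,0]<=b)&(h[...,1]>smin)&(h[...,2]>50)).astype(np.uint8) for a,b in HS[n])
        m=cv2.morphologyEx(m,cv2.MORPH_CLOSE,np.ones((5,5),np.uint8))
        N,l,st,ce=cv2.connectedComponentsWithStats(m)
        out[n]=[(ce[i].round(1),int(st[i,4]),st[i,2:4].tolist()) for i in range(1,N) if lo<st[i,4]<hi and .7<st[i,2]/st[i,3]<1.4]
    return out
E
python3 - <<'E'
from h import *
c=cam('top'); s=cam('scene')
save(c,'top_mat.png',(360,180,485,270),6)
bt,bs=balls(c),balls(s)
for n in bt:
    print(n,bt[n],bs[n])
    for a in bt[n]:
        for b in bs[n]:
            X,e=two(c,a[0],s,b[0])
            if e<.01: print('   ',X.round(4),round(e,4), onz(c,*a[0],.0305).round(4))
D=[(183,332),(280,313),(373,297),(468,278),(564,260)]
W=np.array([onz(c,210+a/5-.4,145+b/5-.4,.08) for a,b in D]); print(W.round(4)); print(np.linalg.norm(np.diff(W,axis=0),axis=1))
for a,b in [(130,412),(640,320),(104,255),(613,168)]: print(onz(c,210+a/5-.4,145+b/5-.4,.08).round(4))
for a,b in [(87,325),(425,88)]: print('sc',onz(s,300+a/5-.4,155+b/5-.4,.08).round(4))
E
```

```text
red [(array([454.1, 210.3]), 220, [17, 16]), (array([289.2, 233.8]), 167, [18, 22])] [(array([166.8, 273.3]), 355, [29, 28]), (array([251.3, 274.2]), 141, [18, 13]), (array([207. , 280.6]), 264, [19, 18]), (array([126.8, 298.7]), 64, [16, 12])]
    [ 0.5569 -0.3823  0.0311] 0.002 [ 0.5566 -0.3834  0.0305]
blue [(array([386.2, 242.6]), 211, [17, 16])] [(array([258.6, 226.4]), 219, [16, 18])]
    [ 0.4489 -0.1562  0.0342] 0.0021 [ 0.4486 -0.1577  0.0305]
yellow [(array([383.1, 207.5]), 220, [17, 16])] [(array([276.9, 250.6]), 182, [18, 17])]
    [ 0.5651 -0.1481  0.0282] 0.0019 [ 0.5644 -0.1486  0.0305]
green [(array([419.9, 239.8]), 198, [17, 16])] [(array([229.2, 242.8]), 179, [15, 15])]
    [ 0.4589 -0.2673  0.0308] 0.0021 [ 0.4584 -0.2684  0.0305]
[[0.5443 0.295  0.08  ]
 [0.5569 0.2334 0.08  ]
 [0.5676 0.1742 0.08  ]
 [0.5803 0.1137 0.08  ]
 [0.5923 0.0523 0.08  ]]
[0.06286314 0.06015479 0.06187227 0.06251324]
[0.493  0.3273 0.08  ]
[0.5539 0.0035 0.08  ]
[0.5936 0.3469 0.08  ]
[0.6523 0.0212 0.08  ]
sc [0.5578 0.0081 0.08  ]
sc [0.4922 0.3328 0.08  ]
```

View pics/top_mat.png

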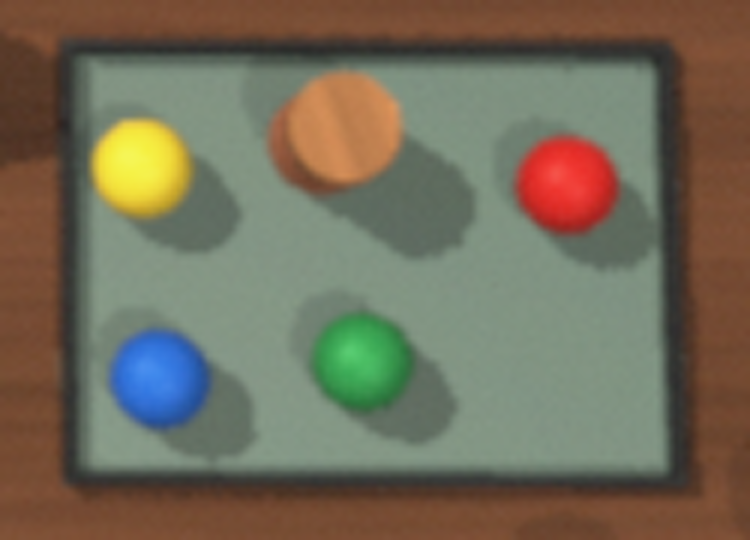

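```bash
cat >> h.py <<'E'
CO=np.array([.575,.1762,0]); CY=np.radians(11.2)
CR=Ro.from_euler('z',CY)
def case(p): return CO+CR.apply(p)
def incase(X): return CR.inv().apply(np.array(X)-CO)
def Rt(jaw,tilt=0):  # tilt: tool top leans toward case -x, deg
    a=np.radians(jaw); M=np.array([[0,-np.sin(a),np.cos(a)],[0,np.cos(a),np.sin(a)],[-1,0,0]])
    return Ro.from_rotvec(-np.radians(tilt)*CR.apply([0,1,0]))*Ro.from_matrix(M)
def go(X,jaw=None,tilt=0):
    p,R=tool(); d=R.inv().apply(np.array(X)-p)*100
    rv=np.zeros(3) if jaw is None else np.degrees((R.inv()*Rt(jaw,tilt)).as_rotvec())
    print('row',np.round(d,2).tolist(),np.round(rv,1).tolist(),'to',np.round(X,4))
def st():
    s=robot.read_state(); print(round(s['t'],2),np.round(s['tool_pos'],4),'F',np.round(s['force'],1),'open',round(s['opening'],4),'q',np.round(s['q'],2)); 
    R=Ro.from_rotvec(s['orientation']).as_matrix(); print('jaw',np.degrees(np.arctan2(R[1,2],R[0,2])).round(1),'down',R[:,0].round(3))
def locate():
    c=cam('top'); s=cam('scene'); bt,bs=balls(c),balls(s)
    for n in bt:
        for a in bt[n]:
            for b in bs[n]:
                X,e=two(c,a[0],s,b[0])
                if e<.006 and -.0<X[2]<.2: print(n,X.round(4),round(e,4),'case',incase(X).round(4))
    return c,s
E
python3 - <<'E'
from h import *
print(Rt(70.6).as_matrix().round(2), Rt(70,12).as_matrix()[:,0].round(2), [case([-.006,k,.08]).round(4) for k in(-.124,-.062,0,.062,.124)])
go([.4588,-.268,.22],90)
E
```

```text
[[ 0.   -0.94  0.33]
 [ 0.    0.33  0.94]
 [-1.   -0.    0.  ]] [ 0.2   0.04 -0.98] [array([0.5932, 0.0534, 0.08  ]), array([0.5812, 0.1142, 0.08  ]), array([0.5691, 0.175 , 0.08  ]), array([0.5571, 0.2359, 0.08  ]), array([0.545 , 0.2967, 0.08  ])]
row [-0.13, -52.18, -70.01] [-19.4, -0.0, -0.0] to [ 0.4588 -0.268   0.22  ]
```

Request:
jog_arm(
  targets=[
    [-3, -20, -27, -8, 0, 0, 0],
    [-3, -20, -27, -8, 0, 0, 0],
    [-3, -20, -27, -8, 0, 0, 0],
    [-3, -20, -27, -8, 0, 0, 0],
    [-3, -20, -27, -8, 0, 0, 0],
  ],
  squeeze=12,
)

```text
t: 0.92
tool_pos: [0.2911, 0.2666, 0.2465]
orientation: [-1.062, 1.296, 1.061]
force: [0.6, -0.3, 0.8]
opening: 0.0925
```

```bash
python3 - <<'E'
from h import *
st(); go([.4588,-.268,.2],90)
E
```

```text
0.93 [0.2911 0.2666 0.2465] F [ 0.6 -0.3  0.8] open 0.0925 q [ 0.61 -0.46  1.97 -0.    1.64 -0.76]
jaw 78.6 down [ 0.001 -0.    -1.   ]
row [4.67, -26.98, -49.11] [-11.4, -0.0, 0.0] to [ 0.4588 -0.268   0.2   ]
```

Request:
jog_arm(
  targets=[
    [2.5, -13.5, -24.5, -6, 0, 0, 0],
    [2.5, -13.5, -24.5, -6, 0, 0, 0],
    [2.5, -13.5, -24.5, -6, 0, 0, 0],
    [2.5, -13.5, -24.5, -6, 0, 0, 0],
    [2.5, -13.5, -24.5, -6, 0, 0, 0],
  ],
)

```text
t: 1.55
tool_pos: [0.3753, -0.003, 0.2215]
orientation: [-1.139, 1.253, 1.137]
force: [-0.6, 0.7, 0.4]
opening: 0.0931
```

```bash
python3 - <<'E'
from h import *
st(); go([.4588,-.268,.2],90)
E
```

```text
1.55 [ 0.3753 -0.003   0.2215] F [-0.6  0.7  0.4] open 0.0931 q [-0.14 -0.52  2.05 -0.    1.61 -1.62]
jaw 84.5 down [ 0.001 -0.001 -1.   ]
row [2.18, -10.86, -25.57] [-5.5, -0.0, 0.1] to [ 0.4588 -0.268   0.2   ]
```

Request:
jog_arm(
  targets=[
    [2.2, -10.9, -25.6, -5.5, 0, 0, 0.15],
    [2.2, -10.9, -25.6, -5.5, 0, 0, 0.15],
    [2.2, -10.9, -25.6, -5.5, 0, 0, 0.15],
    [2.2, -10.9, -25.6, -5.5, 0, 0, 0.15],
    [2.2, -10.9, -25.6, -5.5, 0, 0, 0.15],
  ],
)

```text
t: 2.17
tool_pos: [0.4591, -0.2712, 0.1991]
orientation: [-1.208, 1.211, 1.206]
force: [-0.8, 0.2, 0.4]
opening: 0.0788
```

```bash
python3 - <<'E'
from h import *
st(); c,s=locate(); save(c,'t1.png'); save(s,'s1.png'); go([.4588,-.268,.017],90)
E
```

```text
2.17 [ 0.4591 -0.2712  0.1991] F [-0.8  0.2  0.4] open 0.0788 q [-0.63 -0.04  1.7  -0.    1.48 -2.2 ]
jaw 89.8 down [ 0.001 -0.001 -1.   ]
blue [ 0.4488 -0.1563  0.0343] 0.0018 case [-0.1884 -0.3017  0.0343]
yellow [ 0.5653 -0.1475  0.0307] 0.0024 case [-0.0724 -0.3156  0.0307]
row [18.19, 0.01, 0.32] [-0.2, -0.0, 0.0] to [ 0.4588 -0.268   0.017 ]
```

View pics/s1.png

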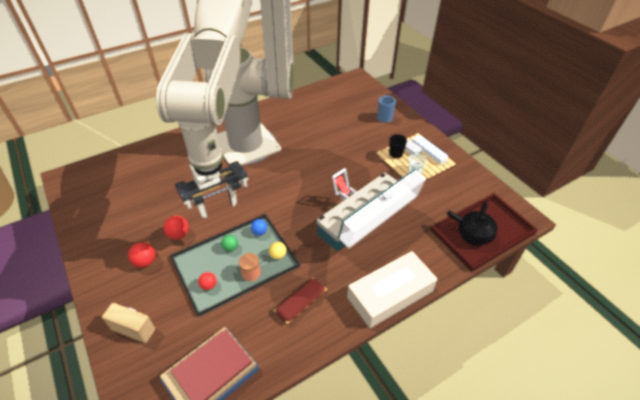

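The scene view shows the gripper above the mat with the balls undisturbed (green at 229,243). I'll go down onto green.

Request:
jog_arm(
  targets=[
    [6, 0, 0.3, 0, 0, 0, 0.15],
    [12, 0, 0.3, 0, 0, 0, 0.15],
    [16, 0, 0.3, 0, 0, 0, 0.15],
    [18.2, 0, 0.3, 0, 0, 0, 0.15],
    [18.2, 0, 0.3, 0, 0, 0, 0.15],
  ],
)

```text
t: 2.9
tool_pos: [0.4573, -0.2661, 0.015]
orientation: [-1.204, 1.212, 1.21]
force: [0.4, -0.9, 0.5]
opening: 0.079
```

Request:
jog_arm(
  targets=[
    [0, 0, 0, 0, 0, 0, 1],
    [0, 0, 0, 0, 0, 0, 1],
    [0, 0, 0, 0, 0, 0, 1],
    [0, 0, 0, 0, 0, 0, 1],
    [0, 0, 0, 0, 0, 0, 1],
  ],
)

```text
t: 3.52
tool_pos: [0.4581, -0.2667, 0.0161]
orientation: [-1.205, 1.211, 1.209]
force: [-0.1, -0.3, 5.9]
opening: 0.054
```

```bash
python3 - <<'E'
from h import *
st(); go(case([-.006,-.124,.2]),101.2)
E
```

```text
3.52 [ 0.4581 -0.2667  0.0161] F [-0.1 -0.3  5.9] open 0.054 q [-0.62  0.14  1.86 -0.    1.14 -2.19]
jaw 89.8 down [-0.002  0.001 -1.   ]
row [-18.38, -13.37, 32.07] [-11.4, 0.1, -0.1] to [0.5932 0.0534 0.2   ]
```

Request:
jog_arm(
  targets=[
    [-6, 0, 0, 0, 0, 0, 1],
    [-12, 0, 0, 0, 0, 0, 1],
    [-18.4, 0, 0, 0, 0, 0, 1],
    [-18.4, -3, 6, -3, 0, 0, 1],
    [-18.4, -5, 12, -5, 0, 0, 1],
  ],
)

```text
t: 4.15
tool_pos: [0.5082, -0.1517, 0.2016]
orientation: [-1.27, 1.168, 1.269]
force: [0.9, 0.3, -0.5]
opening: 0.0543
```

```bash
python3 - <<'E'
from h import *
st(); go(case([-.006,-.124,.2]),101.2)
E
```

```text
4.15 [ 0.5082 -0.1517  0.2016] F [ 0.9  0.3 -0.5] open 0.0543 q [-0.39 -0.05  1.71  0.    1.49 -2.04]
jaw 94.7 down [ 0.001  0.    -1.   ]
row [0.17, -10.17, 19.74] [-6.5, 0.0, 0.0] to [0.5932 0.0534 0.2   ]
```

Request:
jog_arm(
  targets=[
    [0.2, -10.2, 19.7, -6.5, 0, 0, 1],
    [0.2, -10.2, 19.7, -6.5, 0, 0, 1],
    [0.2, -10.2, 19.7, -6.5, 0, 0, 1],
    [0.2, -10.2, 19.7, -6.5, 0, 0, 1],
    [0.2, -10.2, 19.7, -6.5, 0, 0, 1],
  ],
)

```text
t: 4.78
tool_pos: [0.5937, 0.0556, 0.199]
orientation: [-1.354, 1.108, 1.355]
force: [-0.0, -0.4, -0.9]
opening: 0.0544
```

```bash
python3 - <<'E'
from h import *
st(); c=cam('top'); s=cam('scene'); save(c,'t2.png',(210,120,370,250),5);save(s,'s2.png',(250,100,450,260),4); go(case([-.006,-.124,.085]),101.2)
E
```

```text
4.78 [0.5937 0.0556 0.199 ] F [-0.  -0.4 -0.9] open 0.0544 q [ 0.01  0.13  1.52  0.    1.49 -1.76]
jaw 101.4 down [-0.     0.001 -1.   ]
row [11.42, -0.01, 0.05] [0.1, -0.0, -0.0] to [0.5932 0.0534 0.085 ]
```

View pics/s2.png

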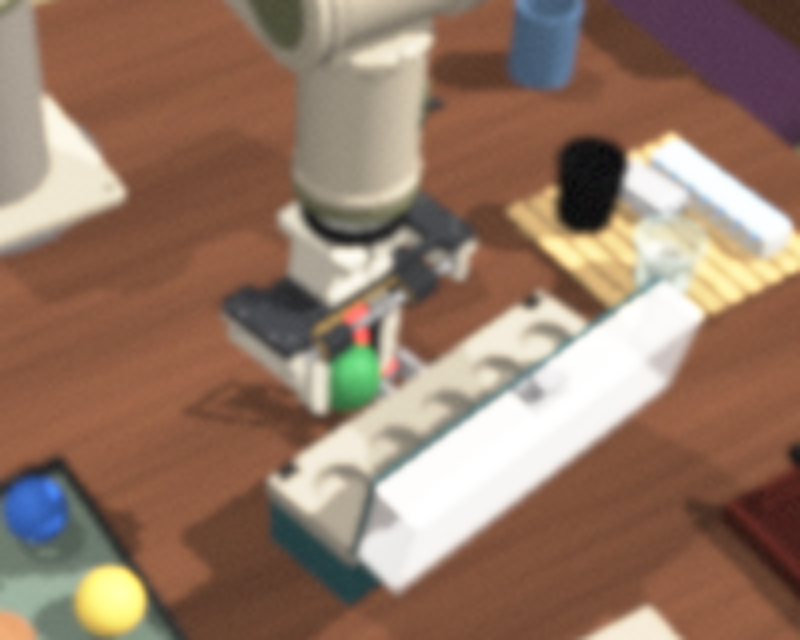

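View pics/t2.png

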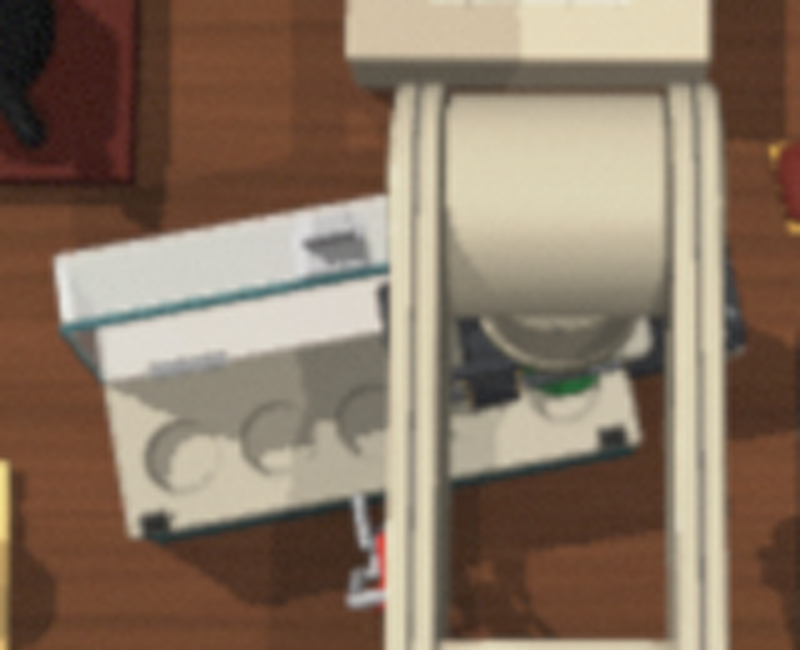

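Green is held above the end dimple. I'll lower it.

Request:
jog_arm(
  targets=[
    [4, 0, 0, 0, 0, 0, 1],
    [8, 0, 0, 0, 0, 0, 1],
    [10, 0, 0, 0, 0, 0, 1],
    [11.2, 0, 0, 0, 0, 0, 1],
    [11.4, 0, 0, 0, 0, 0, 1],
  ],
)

```text
t: 5.5
tool_pos: [0.5933, 0.0528, 0.0856]
orientation: [-1.352, 1.11, 1.353]
force: [-1.4, 0.8, 0.9]
opening: 0.0542
```

```bash
python3 - <<'E'
from h import *
st(); go(case([-.006,-.124,.085]),101.2)
E
```

```text
5.5 [0.5933 0.0528 0.0856] F [-1.4  0.8  0.9] open 0.0542 q [ 0.    0.22  1.64  0.    1.28 -1.76]
jaw 101.3 down [-0.  0. -1.]
row [0.06, 0.0, 0.06] [0.1, 0.0, -0.0] to [0.5932 0.0534 0.085 ]
```

Release gently, then rise.

Request:
jog_arm(
  targets=[
    [0, 0, 0, 0, 0, 0, 0.3],
    [0, 0, 0, 0, 0, 0, 0.25],
    [0, 0, 0, 0, 0, 0, 0.2],
    [-2, 0, 0, 0, 0, 0, 0.15],
    [-8, 0, 0, 0, 0, 0, 0.15],
  ],
)

```text
t: 6.12
tool_pos: [0.5907, 0.0527, 0.1638]
orientation: [-1.349, 1.114, 1.358]
force: [0.5, 0.7, -0.4]
opening: 0.0791
```

Request:
jog_arm(
  targets=[
    [-3, 5, -6, 0, 0, 0, 0.15],
    [-3, 10, -12, 0, 0, 0, 0.15],
    [-3, 10, -18, 0, 0, 0, 0.15],
    [-3, 10, -20, 0, 0, 0, 0.15],
    [-3, 10, -20, 0, 0, 0, 0.15],
  ],
)

```text
t: 6.75
tool_pos: [0.532, -0.1663, 0.1961]
orientation: [-1.348, 1.117, 1.353]
force: [0.2, 0.5, 0.1]
opening: 0.0792
```

```bash
python3 - <<'E'
from h import *
st(); c,s=locate(); save(c,'t3.png',(210,120,370,250),5); save(s,'s3.png',(180,120,440,300),3); print(balls(c),balls(s,('red','green','blue'))); go([.557,-.382,.2],90)
E
```

```text
6.75 [ 0.532  -0.1663  0.1961] F [0.2 0.5 0.1] open 0.0792 q [-0.39  0.03  1.63 -0.    1.48 -2.16]
jaw 101.0 down [-0.005 -0.002 -1.   ]
green [0.5928 0.0542 0.0968] 0.0031 case [-0.0062 -0.1231  0.0968]
{'red': [(array([348.9, 194.8]), 328, [28, 31]), (array([547.8, 303.4]), 80, [16, 13]), (array([532.1, 317.7]), 95, [24, 20]), (array([520.4, 338.2]), 371, [41, 49]), (array([165.6, 342.2]), 73, [18, 20]), (array([496.4, 392.9]), 94, [16, 19])], 'blue': [(array([390. , 244.3]), 89, [10, 14])], 'yellow': [(array([177.8, 234. ]), 192, [26, 34]), (array([202.2, 218.6]), 71, [16, 14]), (array([157.4, 270.2]), 280, [49, 44]), (array([204.7, 252.9]), 101, [11, 15])], 'green': [(array([322.2, 195.9]), 189, [16, 15])]} {'red': [(array([448.4, 148.6]), 184, [27, 21]), (array([251.4, 274.2]), 142, [18, 13]), (array([207. , 280.6]), 263, [19, 18])], 'green': [(array([335.3, 217.7]), 155, [14, 14])], 'blue': [(array([258.7, 226.6]), 211, [16, 18])]}
row [-0.48, 1.81, -21.96] [11.2, 0.0, -0.3] to [ 0.557 -0.382  0.2  ]
```

View pics/s3.png

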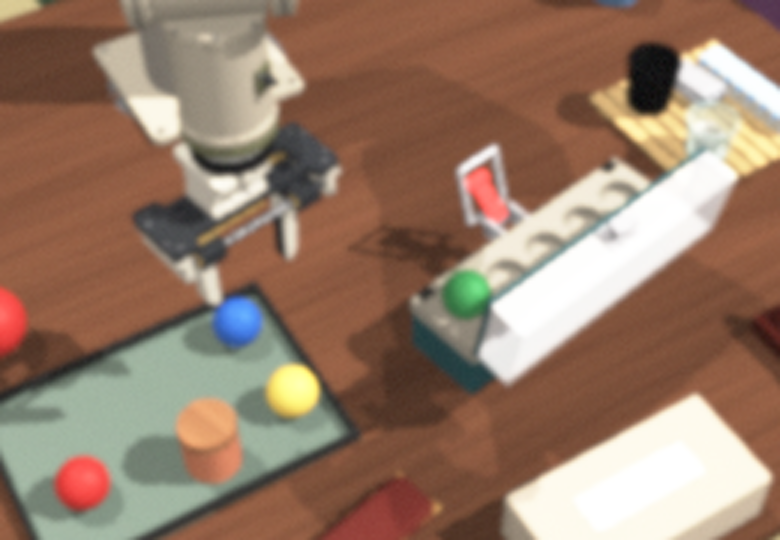

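View pics/t3.png

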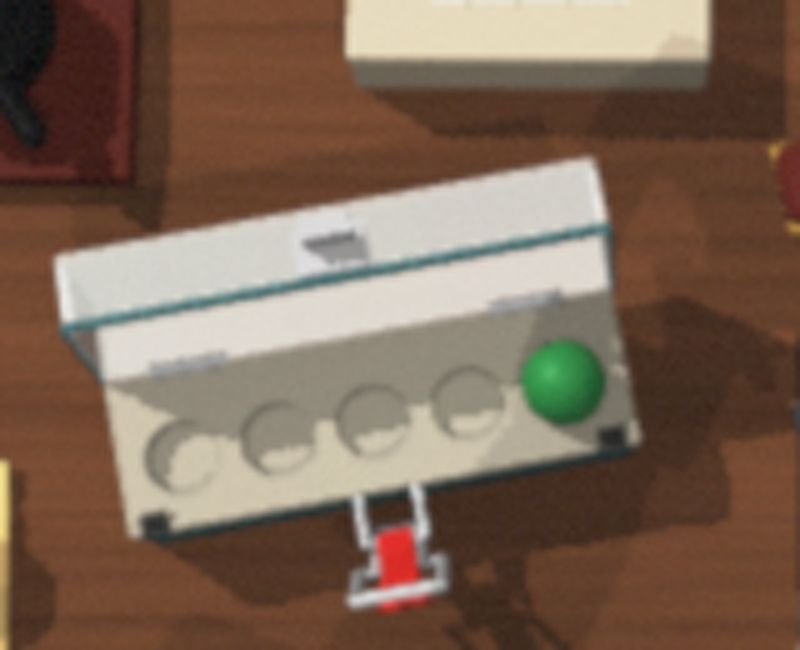

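Green is settled at case (-6,-123) mm, which also confirms the case pose. Blue is next, with the jaws near world x.

```bash
python3 - <<'E'
from h import *
go([.449,-.156,.19],20)
E
```

```text
row [0.58, 8.01, 2.31] [81.2, -0.2, -0.3] to [ 0.449 -0.156  0.19 ]
```

Request:
jog_arm(
  targets=[
    [0.5, 4, 1, 45, 0, 0, 0.15],
    [0.5, 8, 2.3, 45, 0, 0, 0.15],
    [0.5, 8, 2.3, 45, 0, 0, 0.15],
    [0.5, 8, 2.3, 55, 0, 0, 0.15],
    [0.5, 8, 2.3, 65, 0, 0, 0.15],
  ],
)

```text
t: 7.48
tool_pos: [0.4494, -0.1544, 0.1915]
orientation: [-0.644, 1.478, 0.648]
force: [-0.2, -0.6, -1.1]
opening: 0.079
```

```bash
python3 - <<'E'
from h import *
st(); go([.449,-.156,.15],20)
E
```

```text
7.47 [ 0.4494 -0.1544  0.1915] F [-0.2 -0.6 -1.1] open 0.079 q [-0.44 -0.19  1.86 -0.    1.49 -1.26]
jaw 47.3 down [-0.005  0.    -1.   ]
row [4.15, -0.1, -0.13] [27.3, -0.3, -0.2] to [ 0.449 -0.156  0.15 ]
```

Request:
jog_arm(
  targets=[
    [4.1, -0.1, -0.1, 27, 0, 0, 0.15],
    [4.1, -0.1, -0.1, 27, 0, 0, 0.15],
    [4.1, -0.1, -0.1, 27, 0, 0, 0.15],
    [4.1, -0.1, -0.1, 27, 0, 0, 0.15],
  ],
)

```text
t: 7.98
tool_pos: [0.4496, -0.1544, 0.1509]
orientation: [-0.28, 1.557, 0.282]
force: [0.1, 0.2, -0.4]
opening: 0.0789
```

```bash
python3 - <<'E'
from h import *
st(); s=cam('scene'); print(balls(s)['blue'], proj(s,[.4488,-.1563,.031])); go([.4487,-.1567,.0175],20)
E
```

```text
7.97 [ 0.4496 -0.1544  0.1509] F [ 0.1  0.2 -0.4] open 0.0789 q [-0.44 -0.17  1.91 -0.    1.41 -0.79]
jaw 20.5 down [-0.005  0.    -1.   ]
[(array([258.5, 226.5]), 216, [16, 18])] [258.3374032  227.00494255]
row [13.34, -0.18, -0.1] [0.6, -0.3, -0.1] to [ 0.4487 -0.1567  0.0175]
```

Request:
jog_arm(
  targets=[
    [5, -0.2, -0.1, 0, 0, 0, 0.15],
    [9, -0.2, -0.1, 0, 0, 0, 0.15],
    [12, -0.2, -0.1, 0, 0, 0, 0.15],
    [13.2, -0.2, -0.1, 0, 0, 0, 0.15],
    [13.2, -0.2, -0.1, 0, 0, 0, 0.15],
  ],
)

```text
t: 8.65
tool_pos: [0.4486, -0.1565, 0.0189]
orientation: [-0.282, 1.558, 0.284]
force: [-0.1, -0.3, 1.2]
opening: 0.0789
```

Request:
jog_arm(
  targets=[
    [0, 0, 0, 0, 0, 0, 1],
    [0, 0, 0, 0, 0, 0, 1],
    [0, 0, 0, 0, 0, 0, 1],
    [0, 0, 0, 0, 0, 0, 1],
    [0, 0, 0, 0, 0, 0, 1],
  ],
)

```text
t: 9.28
tool_pos: [0.4492, -0.1568, 0.0196]
orientation: [-0.282, 1.557, 0.283]
force: [0.3, -0.2, 5.9]
opening: 0.0541
```

```bash
python3 - <<'E'
from h import *
st(); go(case([-.006,0,.2]),101.2)
E
```

```text
9.28 [ 0.4492 -0.1568  0.0196] F [ 0.3 -0.2  5.9] open 0.0541 q [-0.44 -0.    2.01 -0.    1.14 -0.8 ]
jaw 20.6 down [-0.005  0.    -1.   ]
row [-18.09, 26.86, 22.84] [-80.6, -0.1, -0.2] to [0.5691 0.175  0.2   ]
```

Request:
jog_arm(
  targets=[
    [-6, 0, 0, 0, 0, 0, 1],
    [-12, 0, 0, 0, 0, 0, 1],
    [-19, 3, 3, -10, 0, 0, 1],
    [-19, 6, 6, -20, 0, 0, 1],
    [-19, 10, 9, -30, 0, 0, 1],
  ],
)

```text
t: 9.9
tool_pos: [0.5007, -0.0305, 0.2117]
orientation: [-0.694, 1.458, 0.693]
force: [0.5, -0.0, -1.4]
opening: 0.0545
```

```bash
python3 - <<'E'
from h import *
st(); go(case([-.006,0,.2]),101.2)
E
```

```text
9.9 [ 0.5007 -0.0305  0.2117] F [ 0.5 -0.  -1.4] open 0.0545 q [-0.16 -0.13  1.77 -0.    1.51 -1.05]
jaw 50.9 down [-0.    -0.001 -1.   ]
row [1.16, 7.65, 20.27] [-50.3, -0.0, -0.0] to [0.5691 0.175  0.2   ]
```

Request:
jog_arm(
  targets=[
    [1, 7.7, 20.3, -50, 0, 0, 1],
    [1, 7.7, 20.3, -50, 0, 0, 1],
    [1, 7.7, 20.3, -50, 0, 0, 1],
    [1, 7.7, 20.3, -50, 0, 0, 1],
    [1, 7.7, 20.3, -50, 0, 0, 1],
  ],
)

```text
t: 10.52
tool_pos: [0.5686, 0.1781, 0.2003]
orientation: [-1.353, 1.11, 1.356]
force: [-0.5, -0.7, -0.2]
opening: 0.0544
```

```bash
python3 - <<'E'
from h import *
st(); go(case([-.006,0,.086]),101.2)
E
```

```text
10.53 [0.5686 0.1781 0.2003] F [-0.5 -0.7 -0.2] open 0.0544 q [ 0.22  0.13  1.52  0.    1.49 -1.55]
jaw 101.4 down [-0.002 -0.    -1.   ]
row [11.43, -0.02, -0.32] [0.2, 0.0, -0.1] to [0.5691 0.175  0.086 ]
```

Request:
jog_arm(
  targets=[
    [4, 0, -0.3, 0, 0, 0, 1],
    [8, 0, -0.3, 0, 0, 0, 1],
    [10, 0, -0.3, 0, 0, 0, 1],
    [11.2, 0, -0.3, 0, 0, 0, 1],
    [11.4, 0, -0.3, 0, 0, 0, 1],
  ],
)

```text
t: 11.15
tool_pos: [0.5694, 0.1757, 0.087]
orientation: [-1.353, 1.109, 1.356]
force: [-1.4, 2.1, 0.7]
opening: 0.0544
```

```bash
python3 - <<'E'
from h import *
st(); go(case([-.006,0,.086]),101.2)
E
```

```text
11.15 [0.5694 0.1757 0.087 ] F [-1.4  2.1  0.7] open 0.0544 q [ 0.21  0.22  1.64  0.    1.29 -1.56]
jaw 101.4 down [-0.001  0.    -1.   ]
row [0.1, 0.04, -0.06] [0.2, 0.0, -0.1] to [0.5691 0.175  0.086 ]
```

Request:
jog_arm(
  targets=[
    [0, 0, 0, 0, 0, 0, 0.3],
    [0, 0, 0, 0, 0, 0, 0.25],
    [0, 0, 0, 0, 0, 0, 0.2],
    [-2, 0, 0, 0, 0, 0, 0.15],
    [-8, 0, 0, 0, 0, 0, 0.15],
  ],
)

```text
t: 11.78
tool_pos: [0.5669, 0.175, 0.1651]
orientation: [-1.35, 1.115, 1.36]
force: [1.4, -0.4, 0.1]
opening: 0.0791
```

Request:
jog_arm(
  targets=[
    [-5, 6, -5, 10, 0, 0, 0.15],
    [-5, 12, -10, 20, 0, 0, 0.15],
    [-5, 12, -16, 30, 0, 0, 0.15],
    [-5, 12, -22, 40, 0, 0, 0.15],
    [-5, 12, -28, 50, 0, 0, 0.15],
  ],
)

```text
t: 12.4
tool_pos: [0.5012, -0.1008, 0.2184]
orientation: [-0.696, 1.462, 0.697]
force: [1.4, -0.3, 0.6]
opening: 0.0792
```

```bash
python3 - <<'E'
from h import *
st(); c,s=locate(); print(balls(s)['yellow'],balls(s)['red']); go([.565,-.148,.15],20)
E
```

```text
12.4 [ 0.5012 -0.1008  0.2184] F [ 1.4 -0.3  0.6] open 0.0792 q [-0.3  -0.11  1.73 -0.    1.52 -1.19]
jaw 51.1 down [-0.005 -0.002 -1.   ]
red [ 0.5569 -0.3823  0.0311] 0.002 case [-0.1262 -0.5443  0.0311]
blue [0.5689 0.1752 0.0981] 0.0017 case [-0.0062  0.0002  0.0981]
green [0.5926 0.0544 0.0969] 0.0036 case [-0.0064 -0.1229  0.0969]
[(array([276.8, 250.6]), 181, [18, 17])] [(array([251.2, 274.2]), 143, [18, 13]), (array([207. , 280.6]), 263, [19, 18])]
row [6.76, -7.68, 0.71] [30.8, -0.4, -0.0] to [ 0.565 -0.148  0.15 ]
```

Blue is settled in the centre dimple. Yellow is next and hasn't moved (scene pixel 277,251).

Request:
jog_arm(
  targets=[
    [6.7, -7.6, 0.7, 31, 0, 0, 0.15],
    [6.7, -7.6, 0.7, 31, 0, 0, 0.15],
    [6.7, -7.6, 0.7, 31, 0, 0, 0.15],
    [6.7, -7.6, 0.7, 31, 0, 0, 0.15],
    [6.7, -7.6, 0.7, 31, 0, 0, 0.15],
  ],
)

```text
t: 13.12
tool_pos: [0.5648, -0.1472, 0.152]
orientation: [-0.278, 1.558, 0.272]
force: [-0.2, 0.2, 0.0]
opening: 0.0791
```

```bash
python3 - <<'E'
from h import *
st(); s=cam('scene'); print(balls(s)['yellow'], onz(s,*balls(s)['yellow'][0][0],.0305)); save(s,'s4.png',(180,120,440,300),3); go([.565,-.148,.0185],20)
E
```

```text
13.12 [ 0.5648 -0.1472  0.152 ] F [-0.2  0.2  0. ] open 0.0791 q [-0.34  0.13  1.61 -0.01  1.4  -0.69]
jaw 20.1 down [-0.004 -0.004 -1.   ]
[(array([277. , 250.1]), 214, [18, 17])] [ 0.56556395 -0.14668841  0.0305    ]
row [13.35, -0.05, 0.07] [0.0, -0.3, 0.2] to [ 0.565  -0.148   0.0185]
```

View pics/s4.png

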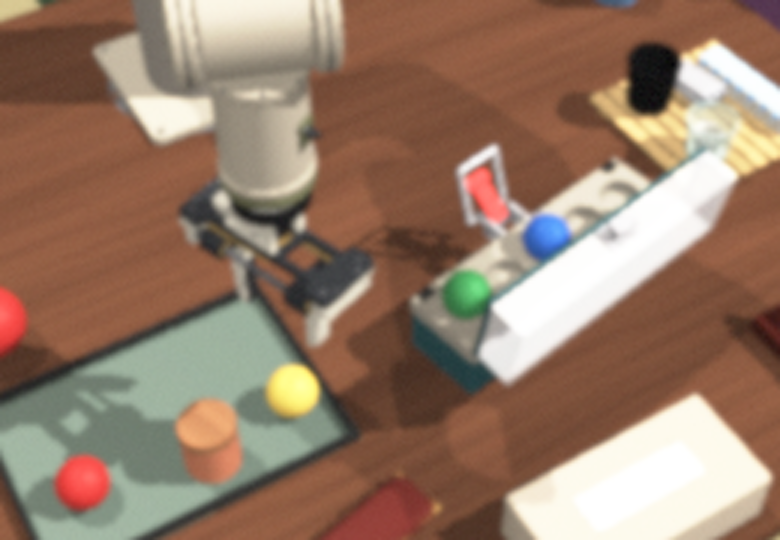

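The view shows yellow at zoom (293,391), clear of the canister, with the gripper overhead. Descend and grip.

Request:
jog_arm(
  targets=[
    [5, 0, 0, 0, 0, 0, 0.15],
    [9, 0, 0, 0, 0, 0, 0.15],
    [12, 0, 0, 0, 0, 0, 0.15],
    [13.2, 0, 0.1, 0, 0, 0, 0.15],
    [13.3, 0, 0.1, 0, 0, 0, 0.15],
  ],
)

```text
t: 13.8
tool_pos: [0.5652, -0.1472, 0.0192]
orientation: [-0.278, 1.558, 0.273]
force: [-0.6, 1.1, 0.7]
opening: 0.0792
```

Request:
jog_arm(
  targets=[
    [0, 0, 0, 0, 0, 0, 1],
    [0, 0, 0, 0, 0, 0, 1],
    [0, 0, 0, 0, 0, 0, 1],
    [0, 0, 0, 0, 0, 0, 1],
    [0, 0, 0, 0, 0, 0, 1],
  ],
)

```text
t: 14.42
tool_pos: [0.5659, -0.1475, 0.0201]
orientation: [-0.279, 1.557, 0.272]
force: [-0.5, 0.4, 6.4]
opening: 0.0542
```

Request:
jog_arm(
  targets=[
    [-6, 0, 0, 0, 0, 0, 1],
    [-12, 0, 0, 0, 0, 0, 1],
    [-19, 3, 3, -10, 0, 0, 1],
    [-19, 6, 6, -20, 0, 0, 1],
    [-19, 10, 9, -30, 0, 0, 1],
  ],
)

```text
t: 15.05
tool_pos: [0.6184, -0.0208, 0.212]
orientation: [-0.691, 1.461, 0.682]
force: [-0.4, -0.2, -0.9]
opening: 0.0544
```

```bash
python3 - <<'E'
from h import *
st(); go(case([-.006,.124,.2]),101.2)
E
```

```text
15.05 [ 0.6184 -0.0208  0.212 ] F [-0.4 -0.2 -0.9] open 0.0544 q [-0.11  0.18  1.44 -0.01  1.51 -0.99]
jaw 50.4 down [ 0.001 -0.005 -1.   ]
row [1.02, 25.91, 19.77] [-50.8, -0.3, 0.2] to [0.545  0.2967 0.2   ]
```

Request:
jog_arm(
  targets=[
    [0, 8, 2, -10, 0, 0, 1],
    [0, 14, 6, -20, 0, 0, 1],
    [1, 18, 10, -30, 0, 0, 1],
    [1, 22, 15, -40, 0, 0, 1],
    [1, 25.9, 19.5, -50, 0, 0, 1],
  ],
)

```text
t: 15.68
tool_pos: [0.5431, 0.2757, 0.2]
orientation: [-1.35, 1.119, 1.342]
force: [0.4, 0.3, -0.2]
opening: 0.0546
```

```bash
python3 - <<'E'
from h import *
st(); go(case([-.006,.124,.2]),101.2)
E
```

```text
15.68 [0.5431 0.2757 0.2   ] F [ 0.4  0.3 -0.2] open 0.0546 q [ 0.39  0.17  1.48 -0.01  1.49 -1.37]
jaw 100.7 down [ 0.001 -0.006 -1.   ]
row [-0.01, -0.58, 2.03] [-0.5, -0.3, -0.0] to [0.545  0.2967 0.2   ]
```

Request:
jog_arm(
  targets=[
    [0, -0.6, 2, 0, 0, 0, 1],
    [3, -0.6, 2, -0.5, 0, 0, 1],
    [7, -0.6, 2, -0.5, 0, 0, 1],
    [10, -0.6, 2, -0.5, 0, 0, 1],
    [11.2, -0.6, 2, -0.5, 0, 0, 1],
  ],
)

```text
t: 16.3
tool_pos: [0.545, 0.2957, 0.0867]
orientation: [-1.354, 1.116, 1.349]
force: [-1.3, 6.7, 10.6]
opening: 0.0543
```

```bash
python3 - <<'E'
from h import *
st(); go(case([-.006,.124,.087]),101.2)
E
```

```text
16.3 [0.545  0.2957 0.0867] F [-1.3  6.7 10.6] open 0.0543 q [ 0.42  0.28  1.56 -0.    1.3  -1.35]
jaw 101.1 down [-0.001 -0.005 -1.   ]
row [-0.03, -0.02, 0.09] [-0.1, -0.3, -0.1] to [0.545  0.2967 0.087 ]
```

Request:
jog_arm(
  targets=[
    [-0.3, 0, 0.1, 0, 0, 0, 1],
    [-0.3, 0, 0.1, 0, 0, 0, 0.3],
    [-0.3, 0, 0.1, 0, 0, 0, 0.2],
    [-2, 0, 0.1, 0, 0, 0, 0.15],
    [-8, 0, 0.1, 0, 0, 0, 0.15],
  ],
)

```text
t: 16.92
tool_pos: [0.5423, 0.2958, 0.1643]
orientation: [-1.352, 1.123, 1.353]
force: [1.6, 0.9, -0.5]
opening: 0.0788
```

Request:
jog_arm(
  targets=[
    [-5, 6, -5, 10, 0, 0, 0.15],
    [-5, 12, -10, 20, 0, 0, 0.15],
    [-5, 12, -16, 30, 0, 0, 0.15],
    [-5, 12, -22, 40, 0, 0, 0.15],
    [-5, 12, -28, 50, 0, 0, 0.15],
  ],
)

```text
t: 17.55
tool_pos: [0.475, 0.0212, 0.2193]
orientation: [-0.698, 1.465, 0.688]
force: [2.0, 0.0, 0.6]
opening: 0.0789
```

```bash
python3 - <<'E'
from h import *
st(); c,s=locate(); print(balls(s)['yellow'],balls(s)['red']);save(s,'s5.png',(180,120,440,300),3); go([.557,-.382,.15],20)
E
```

```text
17.55 [0.475  0.0212 0.2193] F [2.  0.  0.6] open 0.0789 q [-0.06 -0.21  1.82 -0.01  1.54 -0.94]
jaw 50.8 down [-0.004 -0.009 -1.   ]
red [ 0.5569 -0.3823  0.0311] 0.002 case [-0.1262 -0.5443  0.0311]
blue [0.5689 0.1752 0.0981] 0.0017 case [-0.0062  0.0002  0.0981]
yellow [0.5445 0.2953 0.1005] 0.0013 case [-0.0067  0.1228  0.1005]
[(array([385.9, 180.7]), 139, [16, 15])] [(array([453.6, 152.8]), 95, [18, 14]), (array([266.7, 210.6]), 93, [20, 16]), (array([251.2, 274.1]), 140, [18, 13]), (array([207. , 280.6]), 264, [19, 18])]
row [7.29, -31.68, -25.53] [30.4, -0.6, 0.4] to [ 0.557 -0.382  0.15 ]
```

View pics/s5.png

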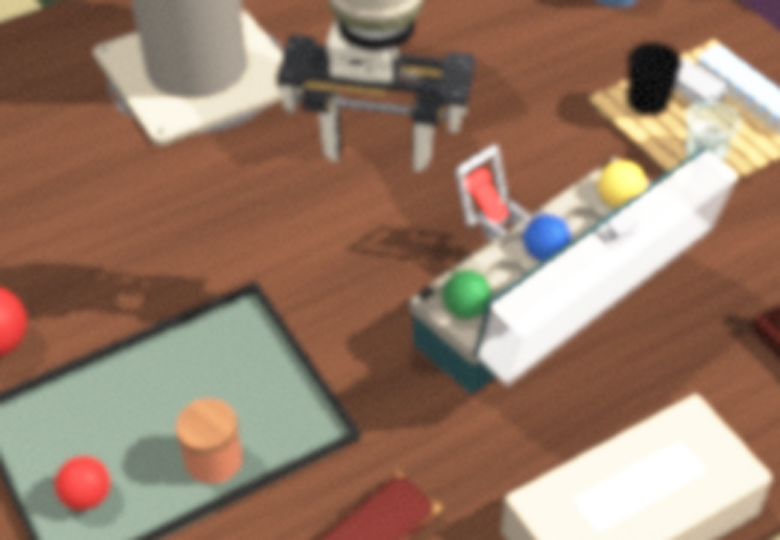

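Green, blue and yellow are all in their dimples. Red is last, at (0.557, -0.382).

Request:
jog_arm(
  targets=[
    [2, -8, -6, 10, 0, 0, 0.15],
    [2, -14, -11, 20, 0, 0, 0.15],
    [2, -20, -16, 30, 0, 0, 0.15],
    [2, -26, -21, 30, 0, 0, 0.15],
    [4, -31.7, -25.5, 30, 0, 0, 0.15],
  ],
)

```text
t: 18.27
tool_pos: [0.5388, -0.2835, 0.1973]
orientation: [-0.29, 1.556, 0.272]
force: [0.3, 0.5, -0.2]
opening: 0.0791
```

```bash
python3 - <<'E'
from h import *
st(); s=cam('scene');c=cam('top'); print(balls(s)['red'],balls(c)['red']);go([.557,-.3825,.1],20)
E
```

```text
18.27 [ 0.5388 -0.2835  0.1973] F [ 0.3  0.5 -0.2] open 0.0791 q [-0.56  0.16  1.49 -0.01  1.48 -0.92]
jaw 20.5 down [-0.002 -0.012 -1.   ]
[(array([251.3, 274.2]), 143, [18, 13]), (array([207. , 280.6]), 264, [19, 18])] [(array([314.3, 147.4]), 80, [12, 9]), (array([288.3, 233. ]), 207, [17, 23]), (array([534.1, 320.6]), 189, [19, 23]), (array([172.1, 342.9]), 102, [19, 15]), (array([557.7, 372.6]), 157, [22, 18])]
row [9.5, -9.62, -1.38] [0.3, -0.6, 0.5] to [ 0.557  -0.3825  0.1   ]
```

Request:
jog_arm(
  targets=[
    [2, -5, -0.7, 0, -0.6, 0.5, 0.15],
    [5, -9.6, -1.4, 0, -0.6, 0.5, 0.15],
    [9.5, -9.6, -1.4, 0, -0.6, 0.5, 0.15],
    [9.5, -9.6, -1.4, 0, -0.6, 0.5, 0.15],
  ],
)

```text
t: 18.88
tool_pos: [0.5546, -0.3795, 0.0959]
orientation: [-0.273, 1.557, 0.284]
force: [-0.2, 0.2, 0.2]
opening: 0.0789
```

```bash
python3 - <<'E'
from h import *
st(); s=cam('scene'); print(balls(s)['red']);go([.557,-.3825,.0185],20)
E
```

```text
18.88 [ 0.5546 -0.3795  0.0959] F [-0.2  0.2  0.2] open 0.0789 q [-0.68  0.41  1.38  0.    1.35 -1.03]
jaw 20.3 down [-0.006  0.006 -1.   ]
[(array([206.7, 281.4]), 232, [19, 17])]
row [8.07, -0.26, 0.01] [0.3, -0.1, -0.2] to [ 0.557  -0.3825  0.0185]
```

Request:
jog_arm(
  targets=[
    [3, -0.3, 0, 0, 0, 0, 0.15],
    [6, -0.3, 0, 0, 0, 0, 0.15],
    [7.8, -0.3, 0, 0, 0, 0, 0.15],
    [8, -0.3, 0, 0, 0, 0, 0.15],
  ],
)

```text
t: 19.42
tool_pos: [0.5574, -0.3822, 0.0197]
orientation: [-0.276, 1.554, 0.282]
force: [-0.6, 0.1, -1.1]
opening: 0.079
```

Request:
jog_arm(
  targets=[
    [0, 0, 0, 0, 0, 0, 1],
    [0, 0, 0, 0, 0, 0, 1],
    [0, 0, 0, 0, 0, 0, 1],
    [0, 0, 0, 0, 0, 0, 1],
    [0, 0, 0, 0, 0, 0, 1],
  ],
)

```text
t: 20.05
tool_pos: [0.5579, -0.3828, 0.0208]
orientation: [-0.277, 1.553, 0.281]
force: [-0.4, 0.2, 6.5]
opening: 0.0543
```

Request:
jog_arm(
  targets=[
    [-6, 0, 0, 0, 0, 0, 1],
    [-12, 0, 0, 0, 0, 0, 1],
    [-19, 4, 1, -5, 0, 0, 1],
    [-19, 9, 2, -10, 0, 0, 1],
    [-19, 14, 4, -20, 0, 0, 1],
  ],
)

```text
t: 20.68
tool_pos: [0.5471, -0.2372, 0.2135]
orientation: [-0.554, 1.496, 0.554]
force: [0.4, -0.0, -1.4]
opening: 0.0545
```

```bash
python3 - <<'E'
from h import *
st(); go(case([-.006,-.062,.2]),56.2,12)
E
```

```text
20.68 [ 0.5471 -0.2372  0.2135] F [ 0.4 -0.  -1.4] open 0.0545 q [-0.5   0.12  1.51  0.    1.51 -1.2 ]
jaw 40.6 down [ 0.002  0.001 -1.   ]
row [1.38, 24.48, 25.44] [-15.6, -9.5, -7.2] to [0.5812 0.1142 0.2   ]
```

Red is gripped. For its dimple, which sits between green and blue, I'll use a diagonal jaw and a 10° lean away from the lid and keeper.

```bash
python3 - <<'E'
from h import *
st(); go(case([-.0043,-.062,.22]),-33.8,10); print(Rt(-33.8,10).as_matrix().round(2))
E
```

```text
20.68 [ 0.5471 -0.2372  0.2135] F [ 0.4 -0.  -1.4] open 0.0545 q [-0.5   0.12  1.51  0.    1.51 -1.2 ]
jaw 40.6 down [ 0.002  0.001 -1.   ]
row [-0.62, 24.39, 25.6] [74.2, -10.5, 1.4] to [0.5828 0.1145 0.22  ]
[[ 0.17  0.55  0.82]
 [ 0.03  0.83 -0.56]
 [-0.98  0.12  0.12]]
```

Request:
jog_arm(
  targets=[
    [-1, 5, 5, 12, -2, 0, 1],
    [-1, 10, 10, 23, -3, 0.5, 1],
    [-1, 15, 15, 34, -5, 0.7, 1],
    [-1, 20, 20, 44, -6, 1, 1],
    [-1, 24.4, 25.6, 54, -8, 1, 1],
  ],
)

```text
t: 21.3
tool_pos: [0.5743, 0.0612, 0.2233]
orientation: [0.194, 1.45, -0.101]
force: [1.6, -0.1, 0.1]
opening: 0.0546
```

```bash
python3 - <<'E'
from h import *
st(); go(case([-.0043,-.062,.19]),-33.8,10)
E
```

```text
21.3 [0.5743 0.0612 0.2233] F [ 1.6 -0.1  0.1] open 0.0546 q [-0.02 -0.06  1.68  0.05  1.4   0.17]
jaw -11.2 down [ 0.12   0.049 -0.992]
row [3.67, 5.14, -0.56] [22.7, -3.1, 0.3] to [0.5828 0.1145 0.19  ]
```

Request:
jog_arm(
  targets=[
    [0, 5.1, -0.6, 11, -1.5, 0, 1],
    [2, 5.1, -0.6, 22.7, -3.1, 0.3, 1],
    [3.7, 5.1, -0.6, 22.7, -3.1, 0.3, 1],
    [3.7, 5.1, -0.6, 22.7, -3.1, 0.3, 1],
    [3.7, 5.1, -0.6, 22.7, -3.1, 0.3, 1],
  ],
)

```text
t: 21.92
tool_pos: [0.5825, 0.1139, 0.1901]
orientation: [0.514, 1.365, -0.387]
force: [0.4, 0.5, -0.9]
opening: 0.0545
```

```bash
python3 - <<'E'
from h import *
st(); c=cam('top');s=cam('scene'); save(c,'t6.png',(210,120,370,250),5);save(s,'s6.png',(250,100,450,260),4); go(case([-.0043,-.062,.09]),-33.8,10)
E
```

```text
21.93 [0.5825 0.1139 0.1901] F [ 0.4  0.5 -0.9] open 0.0545 q [ 0.1  -0.05  1.73  0.02  1.28  0.68]
jaw -34.2 down [ 0.171  0.033 -0.985]
row [9.92, -1.2, -1.31] [0.0, 0.1, -0.0] to [0.5828 0.1145 0.09  ]
```

View pics/s6.png

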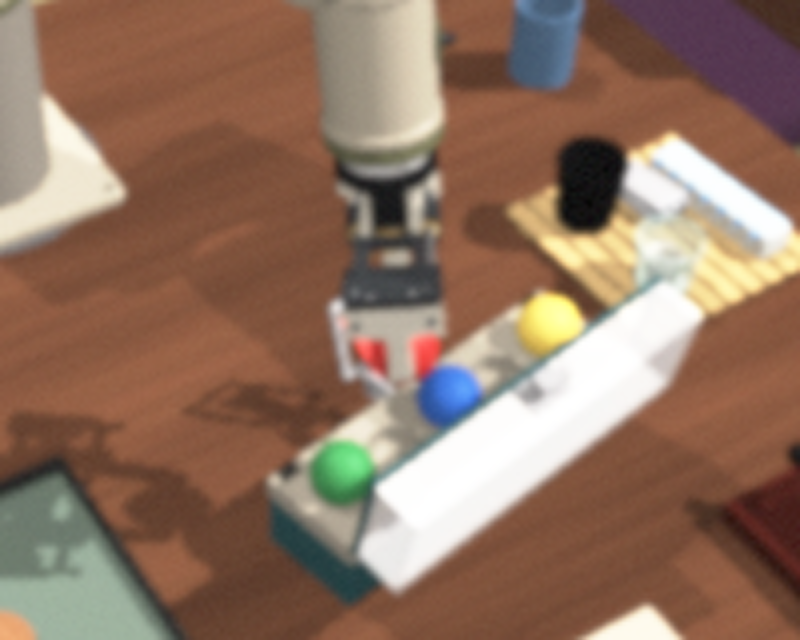

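The gripper is above the empty dimple with red held behind the near finger. I'll lower it straight down.

Request:
jog_arm(
  targets=[
    [3, -0.3, -0.4, 0, 0, 0, 1],
    [6, -0.7, -0.8, 0, 0, 0, 1],
    [8.5, -1, -1.1, 0, 0, 0, 1],
    [9.6, -1.2, -1.3, 0, 0, 0, 1],
    [9.9, -1.2, -1.3, 0, 0, 0, 1],
  ],
)

```text
t: 22.65
tool_pos: [0.5829, 0.1143, 0.0902]
orientation: [0.515, 1.364, -0.387]
force: [-2.3, -0.6, 1.4]
opening: 0.0545
```

```bash
python3 - <<'E'
from h import *
st(); s=cam('scene'); save(s,'s7.png',(250,100,450,260),4); go(case([-.0043,-.062,.09]),-33.8,10)
E
```

```text
22.65 [0.5829 0.1143 0.0902] F [-2.3 -0.6  1.4] open 0.0545 q [0.1  0.04 1.83 0.02 1.09 0.68]
jaw -34.2 down [ 0.172  0.033 -0.985]
row [0.04, -0.0, -0.03] [0.0, 0.1, -0.0] to [0.5828 0.1145 0.09  ]
```

View pics/s7.png

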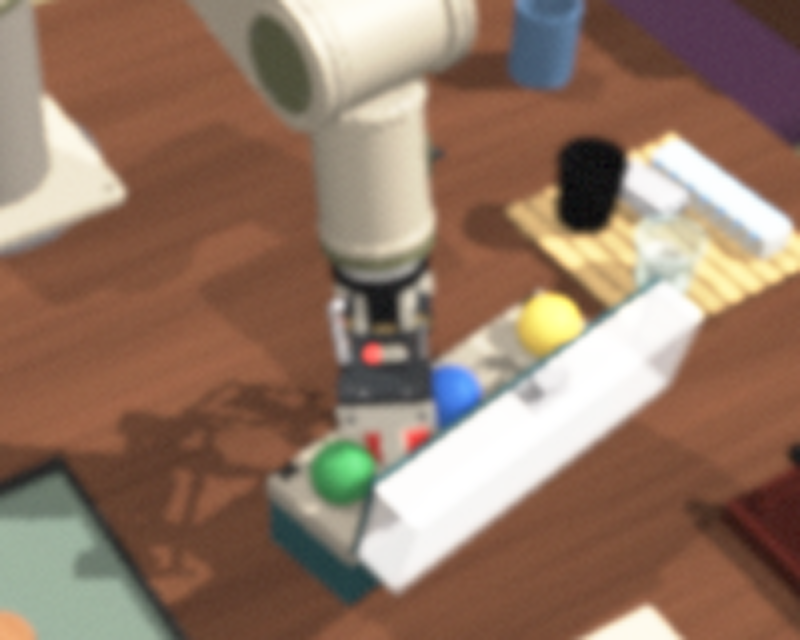

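Fingers are clear of the neighbours. Small release, then withdraw along the tool axis.

Request:
jog_arm(
  targets=[
    [0, 0, 0, 0, 0, 0, 0.32],
    [0, 0, 0, 0, 0, 0, 0.3],
    [0, 0, 0, 0, 0, 0, 0.3],
    [-2, 0, 0, 0, 0, 0, 0.3],
    [-6, 0, 0, 0, 0, 0, 0.3],
  ],
)

```text
t: 23.32
tool_pos: [0.5712, 0.1122, 0.1482]
orientation: [0.514, 1.367, -0.388]
force: [1.4, -0.6, 0.6]
opening: 0.0651
```

Request:
jog_arm(
  targets=[
    [-6, 0, 0, 0, 0, 0, 0.3],
    [-9, 0, -4, 0, 0, 0, 0.3],
    [-9, -4, -8, 0, 0, 0, 0.3],
    [-9, -10, -12, 0, 0, 0, 0.3],
    [-9, -16, -16, 0, 0, 0, 0.3],
  ],
)

```text
t: 23.95
tool_pos: [0.3564, 0.0741, 0.2021]
orientation: [0.513, 1.366, -0.387]
force: [-0.5, -0.7, 1.8]
opening: 0.065
```

```bash
python3 - <<'E'
from h import *
st(); c,s=locate(); save(c,'t8.png',(210,120,370,250),5);save(s,'s8.png',(250,100,450,260),4)
E
```

```text
23.95 [0.3564 0.0741 0.2021] F [-0.5 -0.7  1.8] open 0.065 q [ 0.04 -0.79  2.26  0.03  1.5   0.62]
jaw -34.1 down [ 0.169  0.033 -0.985]
red [0.5797 0.1147 0.1016] 0.002 case [-0.0074 -0.0612  0.1016]
blue [0.5688 0.1757 0.0987] 0.0029 case [-0.0062  0.0007  0.0987]
yellow [0.5444 0.2951 0.1001] 0.0005 case [-0.0069  0.1226  0.1001]
green [0.5926 0.0548 0.0968] 0.0037 case [-0.0063 -0.1225  0.0968]
```

View pics/s8.png

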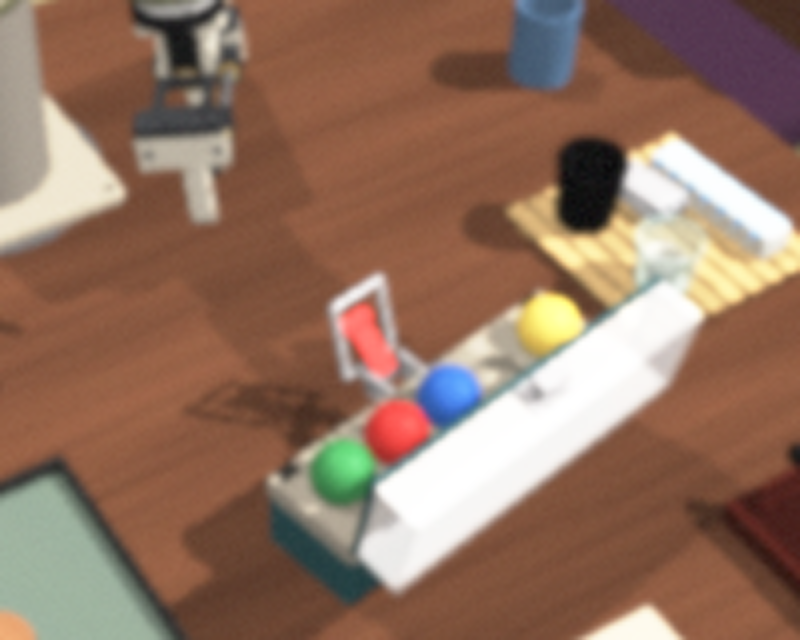

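View pics/t8.png

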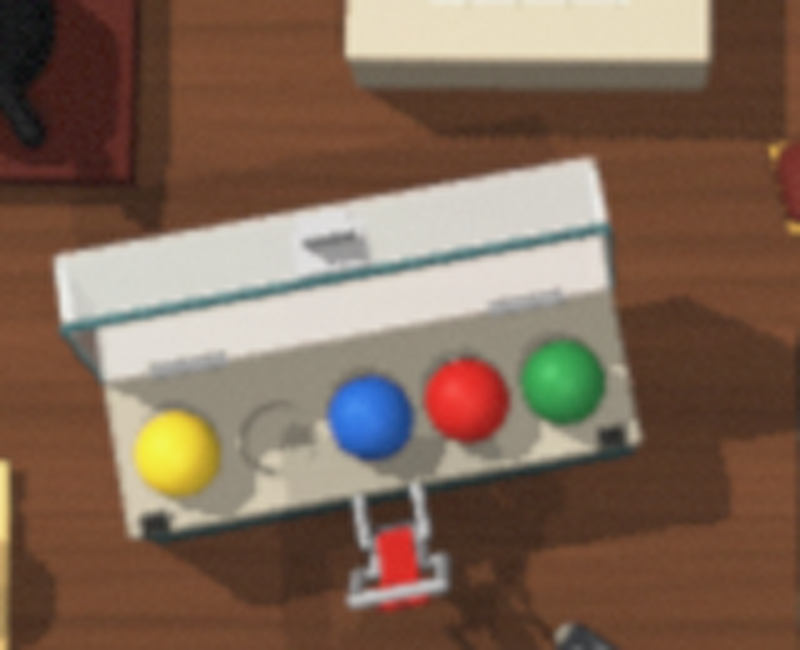

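All four balls are settled with one dimple empty, and the views agree. Next is the lid: I'll go over the top and behind it with the fingers shut, then sweep it along its arc.

```bash
python3 - <<'E'
from h import *
c=cam('top'); 
print('box edges', onz(c,280,137,.06).round(3), onz(c,352,137,.06).round(3), onz(c,315,105,.06).round(3))
go(case([-.05,-.04,.27]),101.2-180); go(case([.135,-.04,.27]),101.2-180)
# lid edge estimates: top-view edge of lid, teal rim line & far edge
for a,b in [(55,258),(595,160)]: 
  X=onz(c,210+a/5-.4,120+b/5-.4,.173); print('outer edge',X.round(4),incase(X).round(4))
E
```

```text
box edges [0.793 0.194 0.06 ] [ 0.795 -0.044  0.06 ] [0.903 0.079 0.06 ]
row [-3.4, 14.93, 12.36] [44.8, 4.1, -9.6] to [0.5337 0.1273 0.27  ]
row [-0.15, 27.82, 25.22] [44.8, 4.1, -9.6] to [0.7152 0.1632 0.27  ]
outer edge [0.6537 0.3582 0.173 ] [0.1125 0.1633 0.173 ]
outer edge [0.7161 0.0341 0.173 ] [ 0.1108 -0.1668  0.173 ]
```

Request:
jog_arm(
  targets=[
    [-5, 0, 0, 10, 2, -3, 0.6],
    [-8, 5, 5, 20, 3, -6, 1],
    [-6, 10, 9, 30, 4, -8, 1],
    [-4, 14, 12, 40, 4, -9.6, 1],
    [-3.4, 15, 12.4, 44.8, 4.1, -9.6, 1],
  ],
)

```text
t: 24.72
tool_pos: [0.5381, 0.129, 0.2672]
orientation: [1.065, 1.297, -1.069]
force: [0.0, -0.3, -0.4]
opening: 0.0194
```

```bash
python3 - <<'E'
from h import *
st(); go(case([.138,-.04,.26]),101.2-180)
E
```

```text
24.73 [0.5381 0.129  0.2672] F [ 0.  -0.3 -0.4] open 0.0194 q [ 0.14 -0.01  1.54  0.    1.61  1.52]
jaw -79.0 down [-0.004  0.    -1.   ]
row [0.65, 18.34, 0.02] [-0.2, -0.1, 0.2] to [0.7181 0.1638 0.26  ]
```

Request:
jog_arm(
  targets=[
    [0, 6, 0, 0, 0, 0, 1],
    [0, 12, 0, 0, 0, 0, 1],
    [0.5, 18.3, 0, 0, 0, 0, 1],
    [0.5, 18.3, 0, 0, 0, 0, 1],
    [0.5, 18.3, 0, 0, 0, 0, 1],
  ],
)

```text
t: 25.35
tool_pos: [0.7183, 0.1643, 0.2591]
orientation: [1.064, 1.299, -1.071]
force: [-1.2, -0.6, 0.2]
opening: 0.0001
```

```bash
python3 - <<'E'
from h import *
st(); s=cam('scene'); save(s,'s9.png',(250,60,510,260),3); go(case([.138,-.04,.15]),101.2-180)
E
```

```text
25.35 [0.7183 0.1643 0.2591] F [-1.2 -0.6  0.2] open 0.0001 q [0.15 0.51 0.96 0.   1.68 1.53]
jaw -79.0 down [-0.006 -0.    -1.   ]
row [11.17, 0.04, 0.06] [-0.2, -0.1, 0.2] to [0.7181 0.1638 0.15  ]
```

View pics/s9.png

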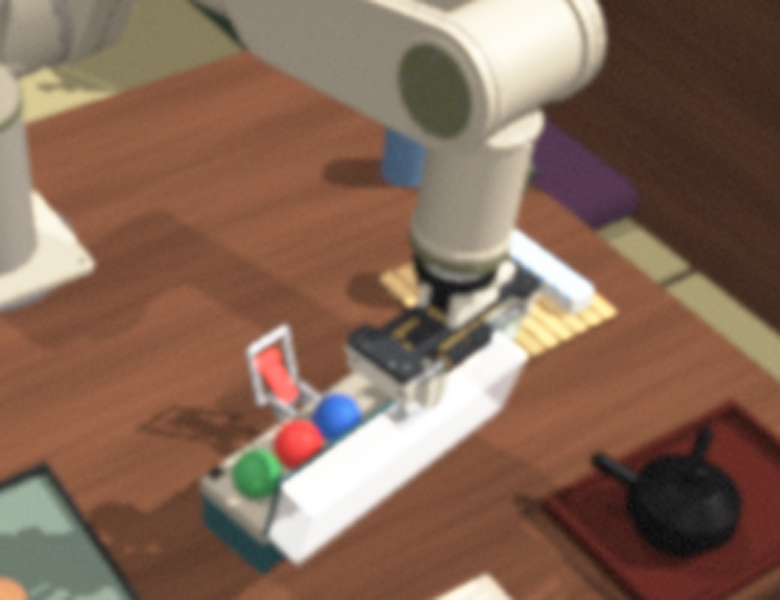

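The closed fingers are above and just behind the lid. I'll lower them behind it.

Request:
jog_arm(
  targets=[
    [4, 0, 0, 0, 0, 0, 1],
    [8, 0, 0, 0, 0, 0, 1],
    [10.5, 0, 0, 0, 0, 0, 1],
    [11.2, 0, 0, 0, 0, 0, 1],
    [11.2, 0, 0, 0, 0, 0, 1],
  ],
)

```text
t: 26.02
tool_pos: [0.7179, 0.1644, 0.1523]
orientation: [1.067, 1.295, -1.066]
force: [-0.4, 0.6, 0.4]
opening: 0.0007
```

```bash
python3 - <<'E'
from h import *
st()
p,R=tool()
for f in [1.55,1.4,1.25,1.1,.95,.8,.65,.5,.35,.2,.1,.02]:
    s=.088; x=.05-s*np.cos(f)+.05*np.sin(f)+.0075; z=.08+s*np.sin(f)+.05*np.cos(f)
    if f>1.3: z=min(z,.16)
    print(f,R.inv().apply(case([x,-.04,z])-p).round(4)*100,round(x,3),round(z,3))
E
```

```text
26.02 [0.7179 0.1644 0.1523] F [-0.4  0.6  0.4] open 0.0007 q [0.16 0.53 1.12 0.   1.49 1.53]
jaw -79.0 down [-0.     0.001 -1.   ]
1.55 [-0.77 -3.22  0.08] 0.106 0.16
1.4 [-0.77 -4.6   0.08] 0.092 0.16
1.25 [-2.7  -6.06  0.09] 0.077 0.179
1.1 [-2.88 -7.57  0.09] 0.062 0.181
0.95 [-2.84 -9.09  0.1 ] 0.047 0.181
0.8 [ -2.56 -10.58   0.1 ] 0.032 0.178
0.65 [ -2.07 -12.01   0.11] 0.018 0.173
0.5 [ -1.38 -13.36   0.11] 0.004 0.166
0.35 [ -0.48 -14.59   0.12] -0.008 0.157
0.2 [  0.58 -15.67   0.12] -0.019 0.146
0.1 [  1.38 -16.29   0.12] -0.025 0.139
0.02 [  2.06 -16.73   0.13] -0.029 0.132
```

Request:
jog_arm(
  targets=[
    [-0.8, -1.6, 0, 0, 0, 0, 1],
    [-0.8, -3.2, 0, 0, 0, 0, 1],
    [-1.6, -4.6, 0.1, 0, 0, 0, 1],
    [-2.5, -6.1, 0.1, 0, 0, 0, 1],
    [-2.8, -7.6, 0.1, 0, 0, 0, 1],
  ],
)

```text
t: 26.65
tool_pos: [0.645, 0.1491, 0.1848]
orientation: [1.071, 1.29, -1.061]
force: [2.3, 0.9, 0.1]
opening: 0.0004
```

```bash
python3 - <<'E'
from h import *
st()
p,R=tool(); print(incase(p))
for f in [1.1,.95,.8,.65,.5,.35,.2,.1,.02]:
    s=.088; x=.05-s*np.cos(f)+.05*np.sin(f)+.0075; z=.08+s*np.sin(f)+.05*np.cos(f)
    print(f,R.inv().apply(case([x,-.04,z])-p).round(4)*100,round(x,3),round(z,3))
s=cam('scene'); save(s,'s10.png',(250,60,510,260),3)
E
```

```text
26.65 [0.645  0.1491 0.1848] F [2.3 0.9 0.1] open 0.0004 q [0.15 0.31 1.35 0.   1.48 1.53]
jaw -79.0 down [ 0.007  0.002 -1.   ]
[ 0.06343205 -0.04013572  0.1848417 ]
1.1 [ 0.37 -0.13 -0.01] 0.062 0.181
0.95 [ 0.41 -1.65 -0.01] 0.047 0.181
0.8 [ 0.67 -3.14 -0.  ] 0.032 0.178
0.65 [ 1.15 -4.58  0.  ] 0.018 0.173
0.5 [ 1.84 -5.93  0.01] 0.004 0.166
0.35 [ 2.72 -7.16  0.01] -0.008 0.157
0.2 [ 3.78 -8.25  0.02] -0.019 0.146
0.1 [ 4.57 -8.88  0.02] -0.025 0.139
0.02 [ 5.24 -9.33  0.02] -0.029 0.132
```

View pics/s10.png

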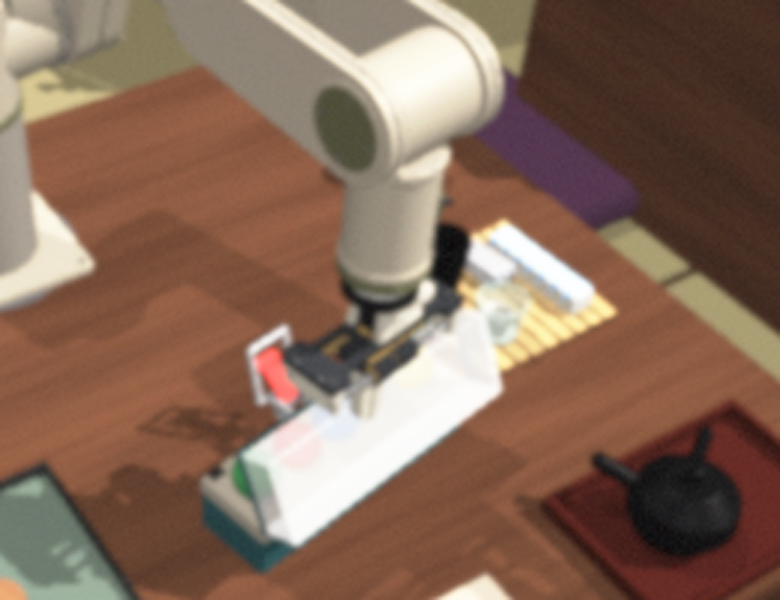

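The lid is following and leans forward at about 1.1 rad. Continuing.

Request:
jog_arm(
  targets=[
    [0.5, -0.9, 0, 0, 0, 0, 1],
    [0.5, -1.7, 0, 0, 0, 0, 1],
    [0.7, -3.1, 0, 0, 0, 0, 1],
    [1.2, -4.6, 0, 0, 0, 0, 1],
    [1.8, -5.9, 0, 0, 0, 0, 1],
  ],
)

```text
t: 27.32
tool_pos: [0.5853, 0.1376, 0.1664]
orientation: [1.07, 1.291, -1.062]
force: [0.5, 0.2, 0.7]
opening: 0.0001
```

```bash
python3 - <<'E'
from h import *
st()
p,R=tool(); print(incase(p))
for f in [.5,.35,.2,.1,.02,-.05]:
    s=.088; x=.05-s*np.cos(f)+.05*np.sin(f)+.0075; z=.08+s*np.sin(f)+.05*np.cos(f)
    print(f,R.inv().apply(case([x,-.04,z])-p).round(4)*100,round(x,3),round(z,3))
E
```

```text
27.32 [0.5853 0.1376 0.1664] F [0.5 0.2 0.7] open 0.0001 q [0.15 0.16 1.56 0.   1.42 1.52]
jaw -79.0 down [ 0.005  0.002 -1.   ]
[ 0.00261274 -0.03982777  0.16638157]
0.5 [0.03 0.16 0.02] 0.004 0.166
0.35 [ 0.92 -1.07  0.02] -0.008 0.157
0.2 [ 1.98 -2.15  0.03] -0.019 0.146
0.1 [ 2.77 -2.78  0.03] -0.025 0.139
0.02 [ 3.44 -3.23  0.03] -0.029 0.132
-0.05 [ 4.06 -3.57  0.03] -0.033 0.126
```

Request:
jog_arm(
  targets=[
    [0.9, -1.1, 0, 0, 0, 0, 1],
    [2, -2.1, 0, 0, 0, 0, 1],
    [2.8, -2.8, 0, 0, 0, 0, 1],
    [3.3, -3.1, 0, 0, 0, 0, 1],
    [3.4, -3.2, 0, 0, 0, 0, 1],
  ],
)

```text
t: 27.95
tool_pos: [0.554, 0.1316, 0.1323]
orientation: [1.07, 1.291, -1.062]
force: [-1.4, -0.1, 4.6]
opening: 0.0006
```

```bash
python3 - <<'E'
from h import *
st()
p,R=tool(); print(incase(p))
c=cam('top');s=cam('scene'); save(c,'t11.png',(210,120,370,250),5);save(s,'s11.png',(250,100,450,260),4)
E
```

```text
27.95 [0.554  0.1316 0.1323] F [-1.4 -0.1  4.6] open 0.0006 q [0.14 0.1  1.68 0.   1.36 1.52]
jaw -79.0 down [ 0.005  0.002 -1.   ]
[-0.02927929 -0.03969046  0.13231846]
```

View pics/s11.png

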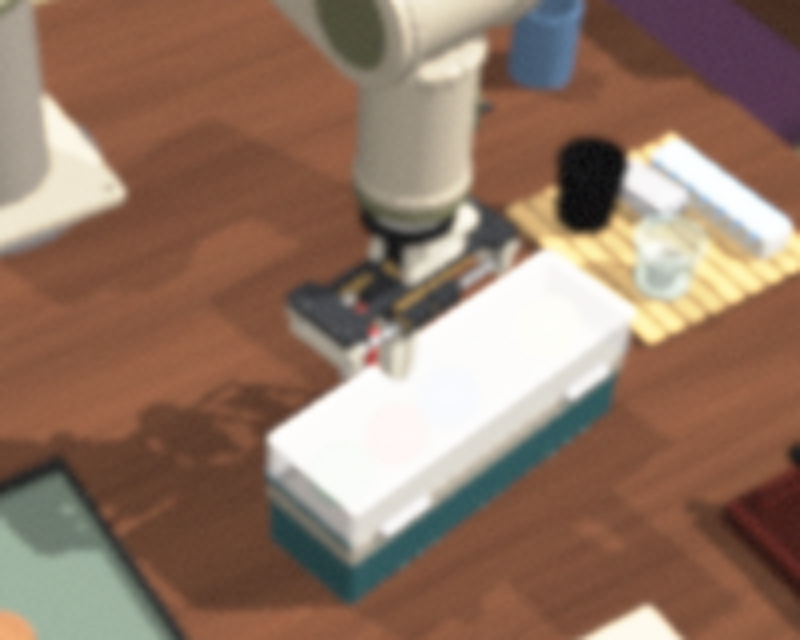

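The lid is down, with balls visible through it. I'll press a bit more, then lift off and look at the latch.

Request:
jog_arm(
  targets=[
    [0.3, 0, 0, 0, 0, 0, 1],
    [0.3, 0, 0, 0, 0, 0, 1],
    [0.3, 0, 0, 0, 0, 0, 1],
  ],
)

```text
t: 28.42
tool_pos: [0.5541, 0.1315, 0.1307]
orientation: [1.07, 1.291, -1.062]
force: [-7.8, -1.4, 10.7]
opening: 0.0006
```

Request:
jog_arm(
  targets=[
    [-3, 0, 0, 0, 0, 0, 1],
    [-8, 0, 0, 0, 0, 0, 1],
    [-12, 0, 0, 0, 0, 0, 1],
    [-12, 0, 8, 0, 0, 0, 1],
    [-12, 0, 16, 0, 0, 0, 1],
  ],
)

```text
t: 29.05
tool_pos: [0.5784, 0.008, 0.2518]
orientation: [1.069, 1.29, -1.059]
force: [0.6, -0.4, -0.8]
opening: 0.0007
```

```bash
python3 - <<'E'
from h import *
st()
p,R=tool(); print(incase(p))
c=cam('top');s=cam('scene'); save(c,'t12.png',(250,150,350,250),6);save(s,'s12.png',(300,130,440,260),5)
E
```

```text
29.05 [0.5784 0.008  0.2518] F [ 0.6 -0.4 -0.8] open 0.0007 q [-0.08  0.05  1.51  0.    1.57  1.3 ]
jaw -78.8 down [ 0.008  0.001 -1.   ]
[-0.02932657 -0.16564852  0.25178729]
```

View pics/s12.png

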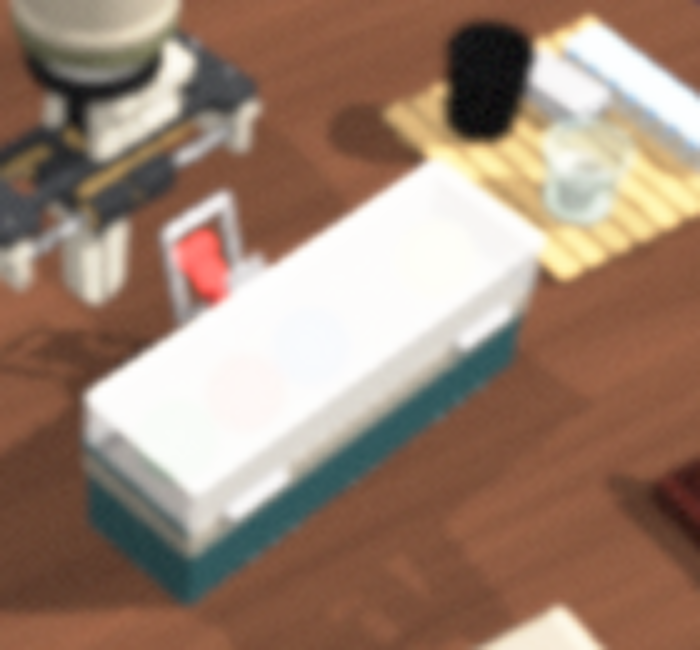

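View pics/t12.png

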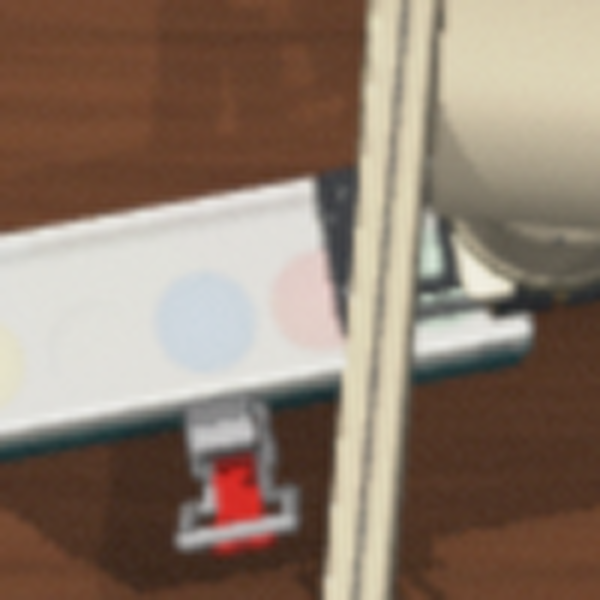

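The lid is shut. The bail bar is at top pixel ≈(289.1,238.3) and scene ≈(339.2,172.6). I'll triangulate it.

```bash
python3 - <<'E'
from h import *
c=cam('top');s=cam('scene')
X,e=two(c,(289.1,238.3),s,(339.2,172.6)); print(X,e,incase(X))
for Y in ([-.118,0,.134],[-.124,.0,.131]): print(proj(c,case(Y)),proj(s,case(Y)))
go(case([-.16,-.05,.25]),101.2-180)
E
```

```text
[0.45670061 0.15448658 0.13652074] 0.00517554520194586 [-0.12026389  0.00167792  0.13652074]
[288.84198021 237.07610752] [338.52671276 173.76398485]
[289.2737279  239.06275756] [337.27836317 173.49098562]
row [-0.01, -13.05, -11.51] [-0.3, -0.0, -0.3] to [0.4278 0.0961 0.25  ]
```

Request:
jog_arm(
  targets=[
    [0, -6, 0, 0, 0, 0, 1],
    [0, -13, 0, 0, 0, 0, 1],
    [0, -13.4, -6, 0, 0, 0, 1],
    [0, -13.4, -12, 0, 0, 0, 1],
    [0, -13.4, -16.5, 0, 0, 0, 1],
  ],
)

```text
t: 29.88
tool_pos: [0.4139, 0.1474, 0.2503]
orientation: [1.072, 1.29, -1.061]
force: [0.0, 0.7, -0.4]
opening: 0.0003
```

```bash
python3 - <<'E'
from h import *
st(); print(incase(tool()[0])); go(case([-.16,0,.119]),101.2-180)
E
```

```text
29.88 [0.4139 0.1474 0.2503] F [ 0.   0.7 -0.4] open 0.0003 q [ 0.22 -0.34  1.87  0.    1.61  1.6 ]
jaw -79.0 down [ 0.006  0.003 -1.   ]
[-0.16367337  0.00303883  0.25026349]
row [13.13, 0.28, 0.32] [-0.2, -0.1, -0.4] to [0.418  0.1451 0.119 ]
```

Request:
jog_arm(
  targets=[
    [5, 0.2, 0.3, 0, 0, 0, 1],
    [9, 0.2, 0.3, 0, 0, 0, 1],
    [12, 0.2, 0.3, 0, 0, 0, 1],
    [13, 0.2, 0.3, 0, 0, 0, 1],
    [13, 0.2, 0.3, 0, 0, 0, 1],
  ],
)

```text
t: 30.5
tool_pos: [0.4169, 0.1458, 0.1204]
orientation: [1.071, 1.291, -1.061]
force: [0.4, 0.9, -0.1]
opening: 0.0006
```

```bash
python3 - <<'E'
from h import *
st(); print(incase(tool()[0])); go(case([-.095,0,.12]),101.2-180)
s=cam('scene'); save(s,'s13.png',(280,110,440,240),5)
E
```

```text
30.5 [0.4169 0.1458 0.1204] F [ 0.4  0.9 -0.1] open 0.0006 q [ 0.22 -0.25  2.04  0.    1.35  1.6 ]
jaw -79.0 down [ 0.006  0.003 -1.   ]
[-0.16100872  0.00090254  0.12035784]
row [0.08, 6.6, 0.07] [-0.2, -0.1, -0.4] to [0.4818 0.1577 0.12  ]
```

View pics/s13.png

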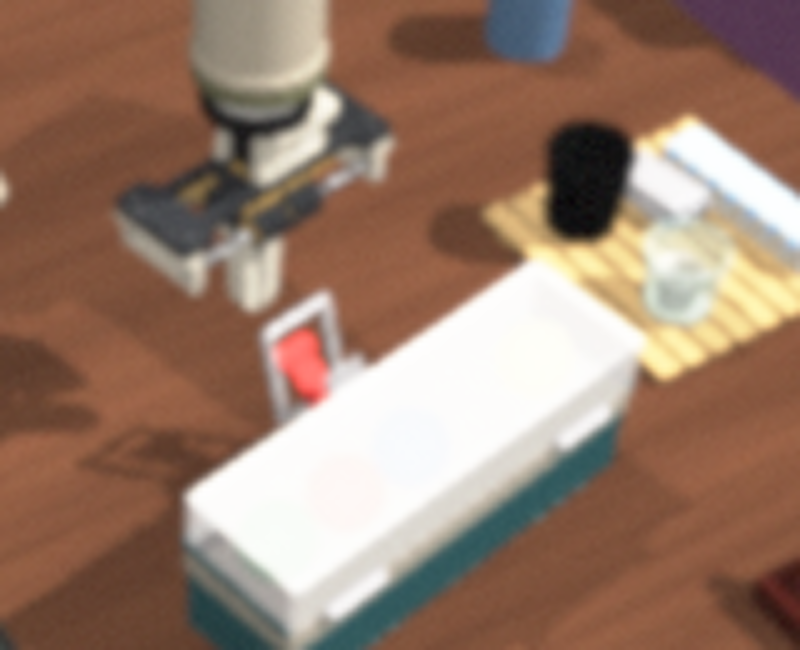

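The fingers are just outside the bar. Sweep inward slowly.

Request:
jog_arm(
  targets=[
    [0, 1.5, 0, 0, 0, 0, 1],
    [0, 2.8, 0, 0, 0, 0, 1],
    [0, 4, 0, 0, 0, 0, 1],
    [0, 5.2, 0, 0, 0, 0, 1],
    [0, 6.4, 0, 0, 0, 0, 1],
  ],
)

```text
t: 31.18
tool_pos: [0.4814, 0.1582, 0.1222]
orientation: [1.072, 1.29, -1.06]
force: [0.2, -0.8, 0.1]
opening: 0.0002
```

```bash
python3 - <<'E'
from h import *
st(); print(incase(tool()[0]))
s=cam('scene'); save(s,'s14.png',(280,110,440,240),5)
E
```

```text
31.18 [0.4814 0.1582 0.1222] F [ 0.2 -0.8  0.1] open 0.0002 q [ 0.22 -0.06  1.87  0.    1.33  1.59]
jaw -79.0 down [ 0.008  0.003 -1.   ]
[-0.09530743  0.0004845   0.12218723]
```

View pics/s14.png

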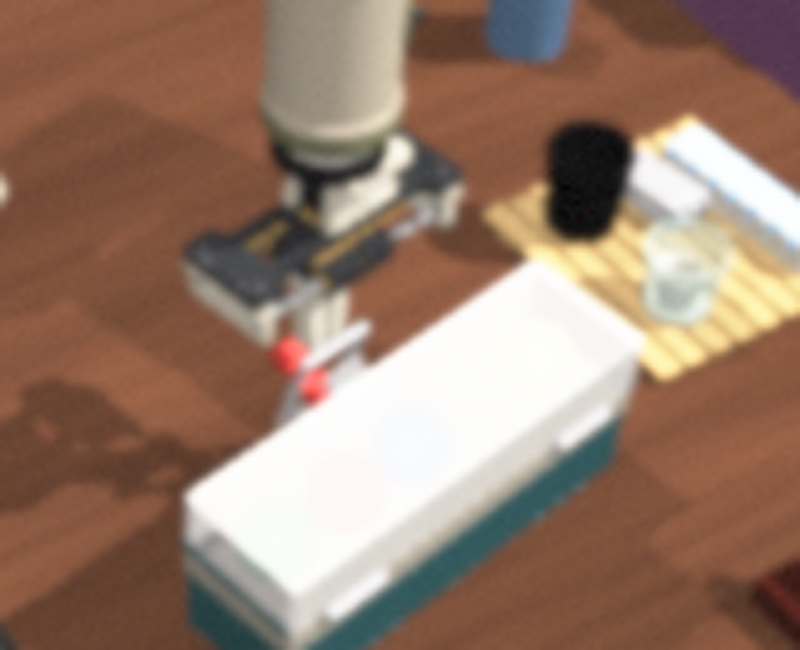

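Request:
jog_arm(
  targets=[
    [0, 0.5, 0, 0, 0, 0, 1],
    [-0.3, 1, 0, 0, 0, 0, 1],
    [-0.3, 1, 0, 0, 0, 0, 1],
  ],
)

```text
t: 31.6
tool_pos: [0.4926, 0.1602, 0.1257]
orientation: [1.073, 1.289, -1.059]
force: [-0.5, 0.3, -0.2]
opening: 0.0003
```

Request:
jog_arm(
  targets=[
    [0, -1, 0, 0, 0, 0, 1],
    [-2, -2, 0, 0, 0, 0, 1],
    [-8, -4, 0, 0, 0, 0, 1],
    [-12, -8, 0, 0, 0, 0, 1],
    [-12, -12, 0, 0, 0, 0, 1],
  ],
)

```text
t: 32.22
tool_pos: [0.3739, 0.1371, 0.2484]
orientation: [1.077, 1.284, -1.053]
force: [-0.7, 0.0, -0.5]
opening: 0.0004
```

```bash
python3 - <<'E'
from h import *
st(); print(incase(tool()[0]))
c=cam('top');s=cam('scene'); save(s,'s15.png',(300,150,400,230),8); save(c,'t15.png',(250,150,350,250),6)
E
```

```text
32.23 [0.3739 0.1371 0.2484] F [-0.7  0.  -0.5] open 0.0004 q [ 0.22 -0.47  1.97  0.    1.63  1.6 ]
jaw -79.0 down [ 0.016  0.005 -1.   ]
[-0.20486975  0.00067355  0.2484391 ]
```

View pics/s15.png

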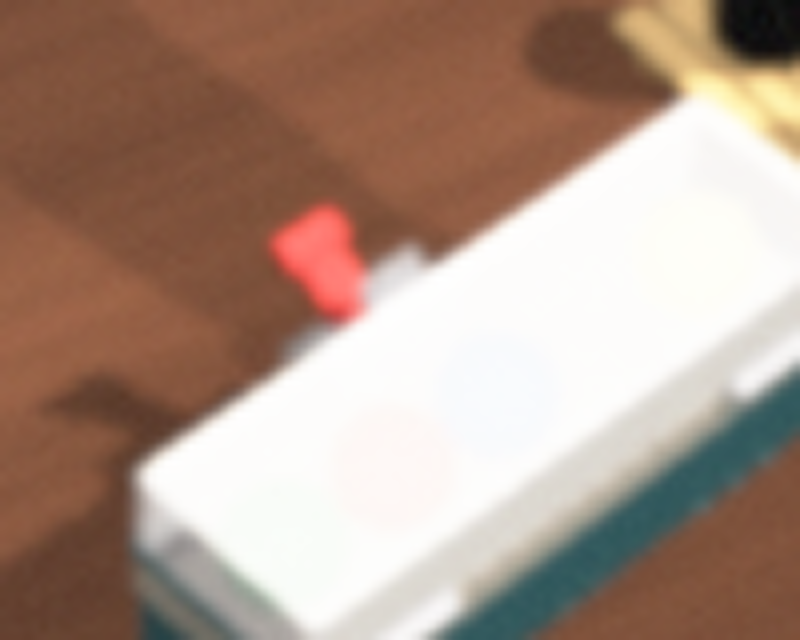

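View pics/t15.png

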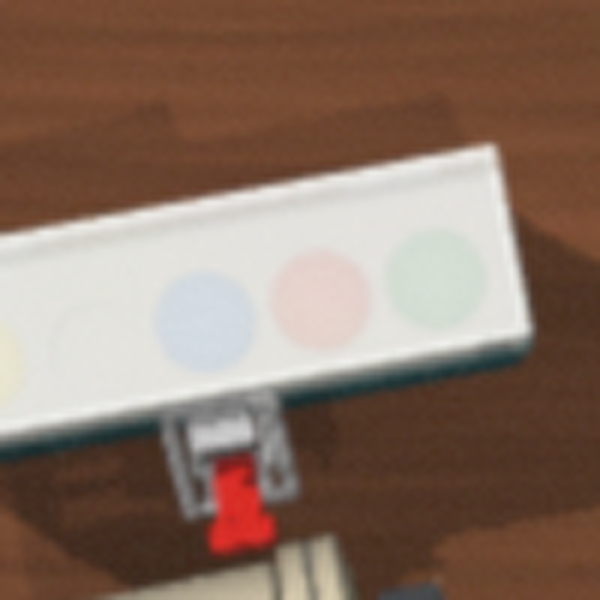

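The bar has dropped behind the lip: in the top view the loop now surrounds the keeper, its bar against the lid wall near crop (220,400). Next I'll press the lever with the tool leaning 15° outward so the body clears the keeper.

```bash
python3 - <<'E'
from h import *
c=cam('top'); X=onz(c,250+220/6-.4,150+400/6-.4,.12); print('bar',incase(X).round(4))
go(case([-.112,0,.14]),101.2-180,15); st()
E
```

```text
bar [-0.0523 -0.0027  0.12  ]
row [10.6, 9.3, 0.06] [-0.2, -0.1, 14.3] to [0.4651 0.1544 0.14  ]
32.38 [0.3725 0.1368 0.2449] F [ 0.6  0.5 -1.1] open 0.0004 q [ 0.22 -0.47  1.97  0.    1.63  1.6 ]
jaw -79.0 down [ 0.011  0.004 -1.   ]
```

Request:
jog_arm(
  targets=[
    [0, 3, 0, 0, 0, 8, 1],
    [2, 6, 0, 0, 0, 14, 1],
    [6, 9.3, 0, 0, 0, 14.3, 1],
    [10.6, 9.3, 0, 0, 0, 14.3, 1],
    [10.6, 9.3, 0, 0, 0, 14.3, 1],
  ],
)

```text
t: 33.0
tool_pos: [0.4617, 0.1542, 0.1348]
orientation: [1.196, 1.126, -0.876]
force: [-0.0, 1.0, -1.2]
opening: 0.0003
```

```bash
python3 - <<'E'
from h import *
s=cam('scene'); save(s,'s16.png',(280,110,440,240),5); st(); print(incase(tool()[0]))
for z in(.11,.09,.07,.06,.05,.04,.033,.028): go(case([-.112,0,z]),101.2-180,15)
E
```

```text
33.05 [0.4636 0.1547 0.1382] F [-0.3  0.1  0.5] open 0.0003 q [ 0.22 -0.4   2.14 -0.01  1.14  1.6 ]
jaw -79.0 down [ 0.249  0.05  -0.967]
[-0.11347124  0.00051407  0.13817812]
row [2.76, -0.57, 0.06] [-0.2, -0.0, 0.3] to [0.4651 0.1544 0.11  ]
row [4.7, -1.08, 0.06] [-0.2, -0.0, 0.3] to [0.4651 0.1544 0.09  ]
row [6.63, -1.59, 0.06] [-0.2, -0.0, 0.3] to [0.4651 0.1544 0.07  ]
row [7.6, -1.84, 0.06] [-0.2, -0.0, 0.3] to [0.4651 0.1544 0.06  ]
row [8.57, -2.1, 0.07] [-0.2, -0.0, 0.3] to [0.4651 0.1544 0.05  ]
row [9.53, -2.35, 0.07] [-0.2, -0.0, 0.3] to [0.4651 0.1544 0.04  ]
row [10.21, -2.53, 0.07] [-0.2, -0.0, 0.3] to [0.4651 0.1544 0.033 ]
row [10.69, -2.66, 0.07] [-0.2, -0.0, 0.3] to [0.4651 0.1544 0.028 ]
```

View pics/s16.png

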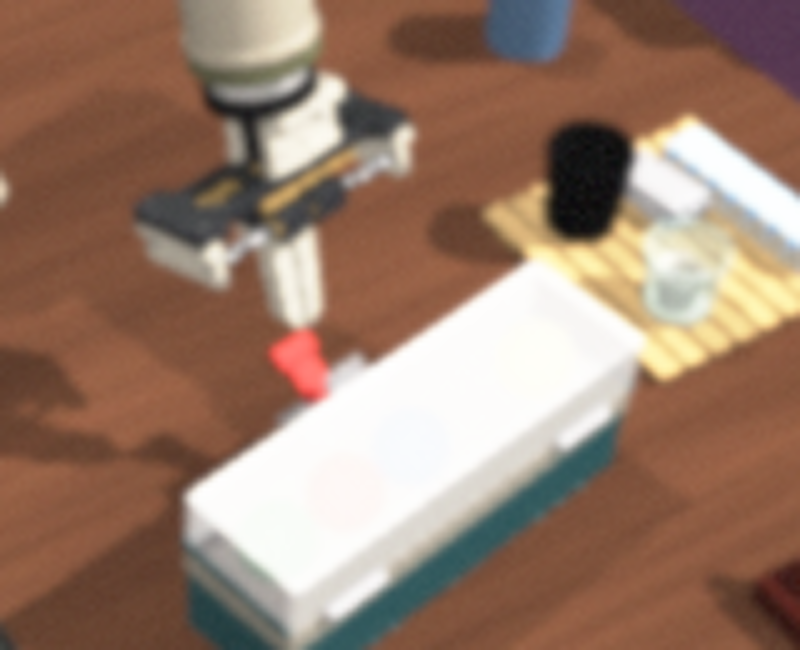

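The fingertip is right above the handle. Pressing slowly.

Request:
jog_arm(
  targets=[
    [1.8, -0.3, 0.1, 0, 0, 0, 1],
    [2.8, -0.6, 0.1, 0, 0, 0, 1],
    [3.8, -0.8, 0.1, 0, 0, 0, 1],
    [4.7, -1.1, 0.1, 0, 0, 0, 1],
    [5.7, -1.3, 0.1, 0, 0, 0, 1],
  ],
)

```text
t: 33.67
tool_pos: [0.4659, 0.1543, 0.0797]
orientation: [1.198, 1.122, -0.871]
force: [-0.3, 0.2, 1.2]
opening: 0.0002
```

```bash
python3 - <<'E'
from h import *
c=cam('top');s=cam('scene'); save(s,'s17.png',(280,110,440,240),5);save(c,'t17.png',(250,150,350,250),6); st(); print(incase(tool()[0]))
for z in(.07,.06,.05,.04,.033,.028): go(case([-.112,0,z]),101.2-180,15)
E
```

```text
33.77 [0.4647 0.1539 0.0782] F [-0.4 -0.1  0.2] open 0.0005 q [ 0.22 -0.32  2.2  -0.01  1.01  1.6 ]
jaw -79.0 down [ 0.247  0.05  -0.968]
[-0.11250379 -0.00042952  0.07823061]
row [0.81, -0.16, -0.04] [-0.2, -0.0, 0.4] to [0.4651 0.1544 0.07  ]
row [1.78, -0.41, -0.04] [-0.2, -0.0, 0.4] to [0.4651 0.1544 0.06  ]
row [2.74, -0.66, -0.04] [-0.2, -0.0, 0.4] to [0.4651 0.1544 0.05  ]
row [3.71, -0.91, -0.04] [-0.2, -0.0, 0.4] to [0.4651 0.1544 0.04  ]
row [4.39, -1.09, -0.04] [-0.2, -0.0, 0.4] to [0.4651 0.1544 0.033 ]
row [4.87, -1.22, -0.04] [-0.2, -0.0, 0.4] to [0.4651 0.1544 0.028 ]
```

View pics/s17.png

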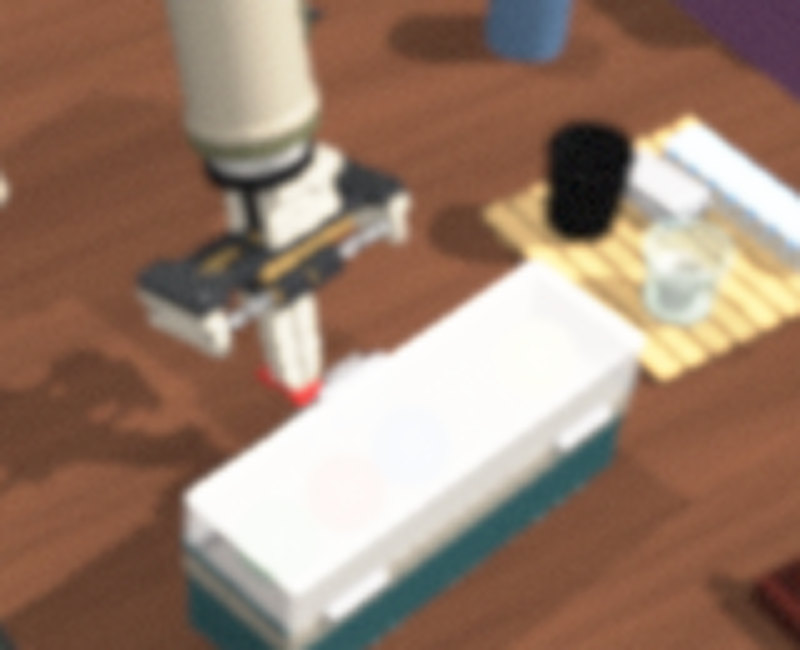

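View pics/t17.png

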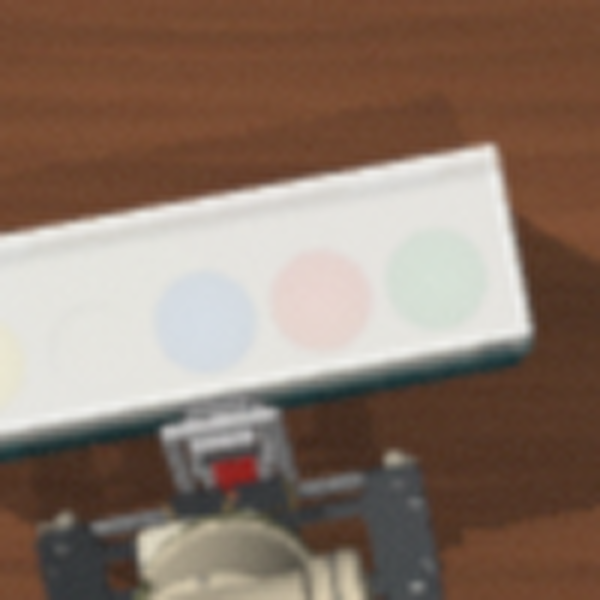

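The handle is near level, and the bar is behind the lip (crop 222,418). Keep pressing.

Request:
jog_arm(
  targets=[
    [0.8, -0.2, 0, 0, 0, 0, 1],
    [1.8, -0.4, 0, 0, 0, 0, 1],
    [2.7, -0.6, 0, 0, 0, 0, 1],
    [3.2, -0.8, 0, 0, 0, 0, 1],
    [3.7, -0.9, 0, 0, 0, 0, 1],
  ],
)

```text
t: 34.4
tool_pos: [0.4649, 0.1541, 0.0395]
orientation: [1.196, 1.125, -0.874]
force: [0.2, -0.7, 1.3]
opening: 0.0006
```

```bash
python3 - <<'E'
from h import *
c=cam('top');s=cam('scene'); save(s,'s18.png',(280,110,440,240),5);save(c,'t18.png',(250,150,350,250),6); st(); print(incase(tool()[0]))
for z in(.04,.033,.028,.024): go(case([-.112,0,z]),101.2-180,15)
E
```

```text
34.5 [0.4645 0.154  0.0391] F [ 0.1 -0.4 -0.4] open 0.0003 q [ 0.22 -0.26  2.23 -0.01  0.92  1.6 ]
jaw -79.0 down [ 0.245  0.049 -0.968]
[-0.1127112  -0.00036     0.03912277]
row [-0.07, 0.09, -0.04] [-0.2, -0.0, 0.5] to [0.4651 0.1544 0.04  ]
row [0.61, -0.08, -0.04] [-0.2, -0.0, 0.5] to [0.4651 0.1544 0.033 ]
row [1.09, -0.21, -0.03] [-0.2, -0.0, 0.5] to [0.4651 0.1544 0.028 ]
row [1.48, -0.31, -0.03] [-0.2, -0.0, 0.5] to [0.4651 0.1544 0.024 ]
```

View pics/t18.png

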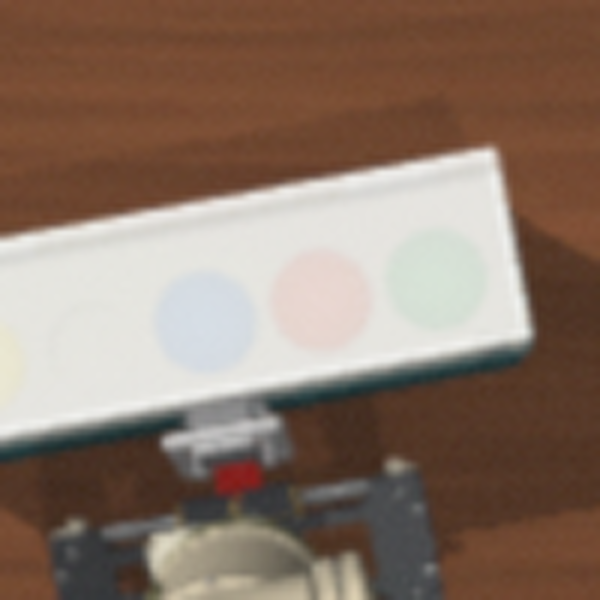

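Request:
jog_arm(
  targets=[
    [0.3, 0, 0, 0, 0, 0, 1],
    [0.6, -0.1, 0, 0, 0, 0, 1],
    [0.9, -0.2, 0, 0, 0, 0, 1],
    [1.1, -0.2, 0, 0, 0, 0, 1],
  ],
)

```text
t: 35.0
tool_pos: [0.4667, 0.1545, 0.0319]
orientation: [1.196, 1.124, -0.874]
force: [-43.1, -11.3, 67.1]
opening: 0.0002
```

```bash
python3 - <<'E'
from h import *
c=cam('top');s=cam('scene'); save(c,'t19.png',(250,150,350,250),6); st(); print(incase(tool()[0]))
for z in(.03,.025,.022,.018): go(case([-.112,0,z]),101.2-180,15)
E
```

```text
35.1 [0.4666 0.1545 0.032 ] F [-35.8  -9.3  53.9] open 0.0003 q [ 0.22 -0.24  2.22 -0.01  0.9   1.6 ]
jaw -79.0 down [ 0.247  0.049 -0.968]
[-0.11057357 -0.00026688  0.03204497]
row [0.16, -0.19, -0.03] [-0.2, -0.0, 0.4] to [0.4651 0.1544 0.03  ]
row [0.65, -0.32, -0.03] [-0.2, -0.0, 0.4] to [0.4651 0.1544 0.025 ]
row [0.94, -0.39, -0.03] [-0.2, -0.0, 0.4] to [0.4651 0.1544 0.022 ]
row [1.32, -0.49, -0.02] [-0.2, -0.0, 0.4] to [0.4651 0.1544 0.018 ]
```

View pics/t19.png

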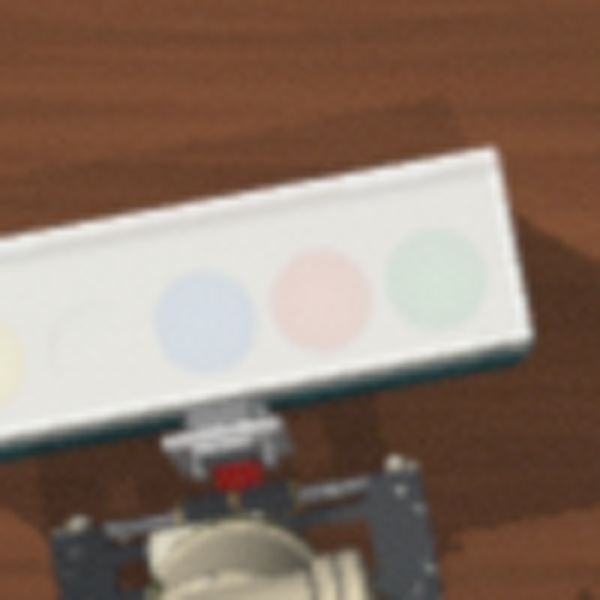

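It reached the hard stop (fingertip force jumped to 67 N). Backing off at once, up and outward.

Request:
jog_arm(
  targets=[
    [-0.6, 0, 0, 0, 0, 0, 1],
    [-2.5, 0, 0, 0, 0, 0, 1],
    [-6, 0, 0, 0, 0, 0, 1],
    [-11, 0, 0, 0, 0, 0, 1],
    [-15, 0, 0, 0, 0, 0, 1],
  ],
)

```text
t: 35.72
tool_pos: [0.4293, 0.147, 0.179]
orientation: [1.197, 1.124, -0.873]
force: [0.6, -0.4, 0.6]
opening: 0.0006
```

Request:
jog_arm(
  targets=[
    [-3, 0, 6, 0, 0, 0, 1],
    [-6, 0, 12, 0, 0, 0, 1],
    [-6, 0, 18, 0, 0, 0, 1],
    [-6, 0, 20, 0, 0, 0, 1],
    [-6, 0, 20, 0, 0, 0, 1],
  ],
)

```text
t: 36.35
tool_pos: [0.4526, -0.0541, 0.2365]
orientation: [1.199, 1.122, -0.876]
force: [-0.1, 0.6, -0.5]
opening: 0.0005
```

```bash
python3 - <<'E'
from h import *
c=cam('top');s=cam('scene'); save(c,'t20.png',(210,150,350,250),5);save(s,'s20.png',(300,130,440,260),5); st(); print(incase(tool()[0]))
for nm,Y in dict(bar=[-.068,0,.111],tip=[-.076-.0357,0,.066-.0457]).items(): print(nm,(proj(c,case(Y))-[210,150])*5,(proj(s,case(Y))-[300,130])*5)
E
```

```text
36.45 [ 0.4524 -0.0519  0.2363] F [ 0.9 -0.2 -0.4] open 0.0007 q [-0.33 -0.55  2.07  0.13  1.41  1.04]
jaw -79.0 down [ 0.247  0.05  -0.968]
[-0.16452111 -0.19991099  0.23632377]
bar [382.84641039 358.29628425] [242.4848964 281.089569 ]
tip [406.48281506 435.09388297] [192.90215795 336.89982055]
```

View pics/t20.png

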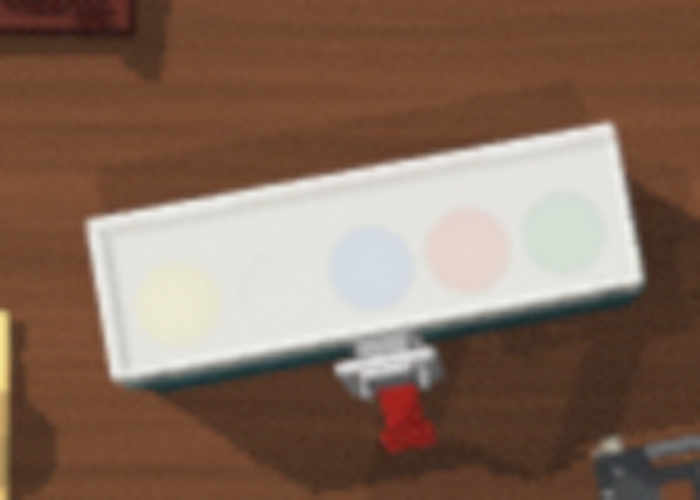

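View pics/s20.png

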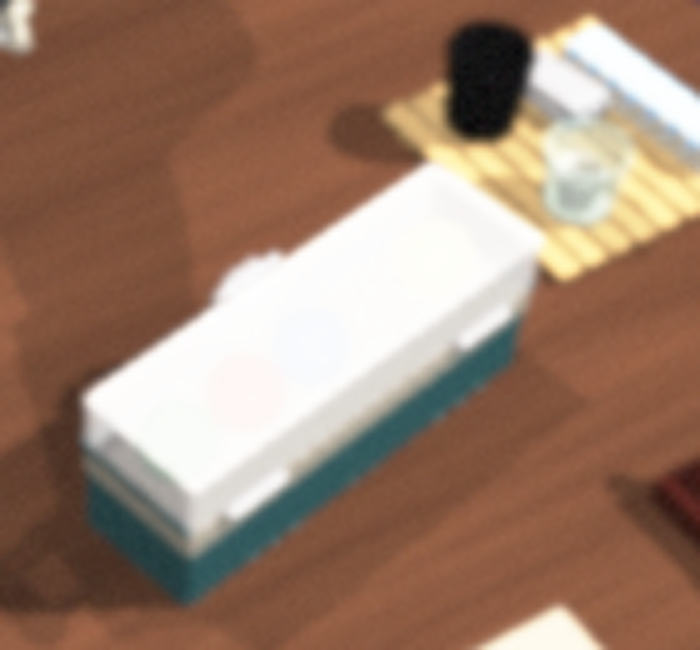

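```bash
python3 - <<'E'
from h import *
c=cam('top'); h=cv2.cvtColor(c['frame'],cv2.COLOR_RGB2HSV)
m=((h[...,0]<9)|(h[...,0]>170))&(h[...,1]>130)&(h[...,2]>60); m[:,:275]=0;m[:,305:]=0;m[:215]=0;m[250:]=0
ys,xs=np.nonzero(m); print('red rows',ys.min(),ys.max(),'cols at end',xs[ys==ys.max()], m.sum(), [ (r,int(m[r].sum())) for r in range(224,246)])
for th in(0,.06,.12,.2,.3):
    a=np.radians(-52)+th; d=np.array([-np.cos(a),np.sin(a)]); n=np.array([-np.cos(a+np.pi/2),np.sin(a+np.pi/2)])
    n=n if n[1]>0 else -n
    P=np.array([-.076,.066])+.062*d+.0035*n; print(th,P.round(4),proj(c,case([P[0],0,P[1]])).round(1),'lower',proj(c,case([*(P-.007*n)[:1],0,(P-.007*n)[1]])).round(1))
locate()
E
```

```text
red rows 227 240 cols at end [287 288 289 290 291 292] 138 [(224, 0), (225, 0), (226, 0), (227, 5), (228, 8), (229, 10), (230, 10), (231, 9), (232, 9), (233, 10), (234, 11), (235, 12), (236, 11), (237, 13), (238, 12), (239, 12), (240, 6), (241, 0), (242, 0), (243, 0), (244, 0), (245, 0)]
0 [-0.1169  0.0193] [291.6 238.6] lower [291.4 237. ]
0.06 [-0.1197  0.0218] [291.7 239.4] lower [291.5 237.9]
0.12 [-0.1222  0.0245] [291.8 240.1] lower [291.6 238.7]
0.2 [-0.1254  0.0284] [291.9 241. ] lower [291.7 239.7]
0.3 [-0.1289  0.0335] [291.9 242. ] lower [291.8 240.8]
```

The lever's end reads consistent with fully down (row about 240 against an expected 238.6–240.1 for 0–0.12 rad), but that isn't sharp enough. I'll check whether the lid was pulled down by comparing crops s12 (unlatched) and s20.

```bash
python3 - <<'E'
from h import *
a=cv2.imread('pics/s12.png',0).astype(np.float32);b=cv2.imread('pics/s20.png',0).astype(np.float32)
for nm,(x0,y0,x1,y1) in dict(frontR=(60,370,140,450),frontL=(400,140,470,210),hingeR=(150,450,240,540),hingeL=(490,200,570,280),cup=(440,10,540,150),static_base=(130,540,240,620)).items():
    pa,pb=a[y0:y1,x0:x1],b[y0:y1,x0:x1]
    print(nm,cv2.phaseCorrelate(pa,pb,cv2.createHanningWindow(pa.shape[::-1],cv2.CV_32F)))
s=cam('scene')
for Y in([-.05,-.165],[-.05,.165],[.05,-.165]):
    def P(f,x,y): 
        L=.05-x; return proj(s,case([.05-L*np.cos(f)+.05*np.sin(f),y,.08+L*np.sin(f)+.05*np.cos(f)]))
    print('expected .04->.013',(P(.013,*Y)-P(.04,*Y))*5)
E
```

```text
frontR ((0.100529493592731, -0.022742831072477543), 0.7036773963272571)
frontL ((0.2194696574722741, -0.03909231374404243), 0.7352542884555864)
hingeR ((-0.019507533324052417, 0.04620627152643664), 0.6479226432611913)
hingeL ((0.21304832302932653, -0.14584926515439633), 0.8289012098312378)
cup ((-0.06818483834051392, -4.7290627450604745), 0.2697547566890717)
static_base ((-0.01882402525381366, -0.16018044132885478), 0.5122314890225729)
expected .04->.013 [-1.49955183  1.52195222]
expected .04->.013 [-1.95540436  1.78335913]
expected .04->.013 [-1.52823922 -1.30694777]
```

```bash
python3 - <<'E'
from h import *
def edge(im,cols,lo,hi):
    out=[]
    for x in cols:
        r0=400-(x-88)*235/344; col=im[int(r0)-25:int(r0)+25,x]
        a,b=col[:8].mean(),col[-8:].mean(); k=np.argmax(col>(a+b)/2); t=((a+b)/2-col[k-1])/(col[k]-col[k-1]); out.append(int(r0)-25+k-1+t)
    return np.array(out)
A=cv2.imread('pics/s12.png',0).astype(float);B=cv2.imread('pics/s20.png',0).astype(float)
for rng in (range(100,205,3),range(310,425,3)):
    ea,eb=edge(A,rng,0,0),edge(B,rng,0,0); d=eb-ea; print(np.median(d),d.std(), len(d))
# static: lower-case edge columns? teal/brown bottom boundary near cam, by row crossing
def edge2(im,cols):
    out=[]
    for x in cols:
        r0=600-(x-190)*235/330; col=im[int(r0)-25:int(r0)+25,x]; a,b=col[:8].mean(),col[-8:].mean()
        k=np.argmax(col>(a+b)/2); out.append(int(r0)-25+k-1+((a+b)/2-col[k-1])/(col[k]-col[k-1]))
    return np.array(out)
E
```

```text
0.47596153846149036 0.9004702692413461 35
0.483173076923066 0.33570201614705203 39
```

The lid's front edge moved +0.48 crop px on both halves, and the predicted shift for 0.04→0.013 rad is +0.45 to +0.5. The lid is pulled tight and the arm is clear of everything. Handing in.

```bash
python3 - <<'E'
from h import *
c=cam('top'); save(c,'t21.png'); st(); print(ticket.close_job())
E
```

```text
36.7 [ 0.4527 -0.0511  0.2367] F [-0.2  1.1 -0.5] open 0.0007 q [-0.33 -0.55  2.07  0.13  1.41  1.04]
jaw -78.9 down [ 0.248  0.05  -0.968]
the job is handed in; nothing more can be done
None
```

View pics/t21.png

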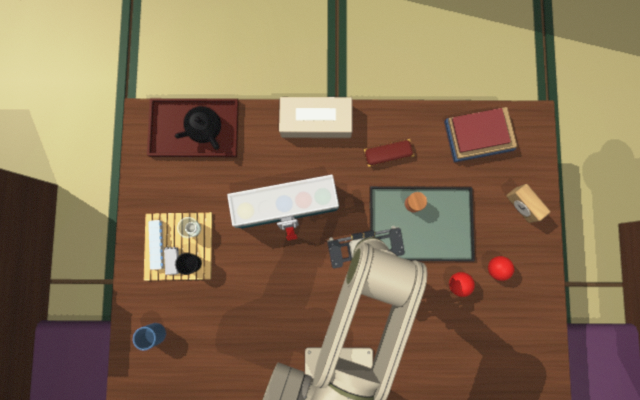

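I put the four balls on the mat (green, red, blue and yellow) into dimples of their own. Then I shut the lid, swung the bar behind the keeper's lip, pressed the lever to its stop and handed the job in at about 36.7 s. There was no white ball on the mat, and I left the two larger red look-alikes off the mat.

**What the last checks showed:**
- **Balls:** before the lid was shut, each measured within about 2 mm of its dimple in x and y. Heights triangulated at 97–102 mm, against 94 mm settled. Two or three were over the 98.5 mm limit, but still below the 107.5 mm of a ball on the flat. I put the excess down to measurement error. All four still show through the shut lid.
- **Lid:** its front edge moved by the amount predicted for the lid being pulled from 0.04 to 0.013 rad.
- **Bar:** it appears about where its seat on the keeper should be in the top view.
- **Lever:** from the top view alone its angle reads only as somewhere between 0 and 0.12 rad. The better evidence that it is fully down is the contact height and the stop itself.
- **Force:** when the lever hit its stop, the force reading jumped to about 80 N in total (67 N of it vertical). That is below the 120 N wrist limit; it came through the fingertips, and I backed off at once.
- **Other things:** in the final picture the canister, the glasses case and the things on the trivet look unmoved, and the robot is touching nothing.

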